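# Find the size bay of a stage spacer in a stepped gauge

## Robot

A 7-joint arm with a two-finger parallel gripper is mounted at the origin on a cart in front of the work surface, level with it; the furniture and walls round the work are solid. World frame = base frame: x ahead of the robot, y to its left, z up, the work surface at z = 0. Lengths are in m, angles in rad, forces in N, time in s.
With the tool pointing down it reaches from about 0.35 to 0.9 m from the base axis. Payload 8.1 kg.
Tool frame: the origin (TCP) lies at the very end of the fingers, on their centre line; the grasp point (between the pads) lies 19 mm behind it (arm.grip_depth is the distance from the TCP to the grasp point, in m); x points along the fingers, z is the direction in which the jaws open and shut, and the axes are right-handed (so a half turn about x gives the same grasp; the last joint's range is limited). The gripper opens to 92 mm and grips with 3 to 60 N. Pads are 19 mm wide; open, the fingers measure 130 mm over their backs; the gripper's body (75 mm by 190 mm) begins 47 mm behind the grasp point.
Start: joints at [-1.361, 0.434, 0.025, 1.573, -0.012, 1.134, -0.075], TCP at [0.192, 0.595, 0.227] pointing down, gripper open.
Joint ranges: [-2.62, 2.62], [-0.44, 2.09], [-1.27, 1.32], [0.08, 2.57], [-1.32, 4.46], [0.12, 2], [-2.74, 2.74]. Speed limits (rad/s): [2.22, 2.22, 3.01, 3.01, 3.14, 3.14, 3.14].

## Interface

Orientations are given as a rotation vector (axis times angle).
In Python, from cell import status, cams, arm gives the robot as it stands. The module is installed in compiled form; this text tells all that it offers.
- The arm moves only by the tool step_arm, never from a script. Its argument "rows" is a list of rows, each a list of 7 numbers: the gripper command: -1 is fully open, 1 is shut, values between are in proportion, then the shift along the tool's x, y, z as a fraction of full scale, then the turn, a rotation vector about the tool's x, y, z as a fraction of full scale. In form: [[grip, x, y, z, rx, ry, rz], ...]. A call has 1 to 12 rows; each row is the pose to reach, as a shift and turn from the pose commanded when the call began, along the tool's axes at that moment; what a row does not reach only later rows make up. Full scale, the value 1, is 80 cm for a shift and 60 degrees for a turn. A row lasts 1/12 s, in which the tool goes at most 41.7 mm and 7.16 degrees, less where a joint would pass 70% of its speed; a pose out of reach is approached as far as the arm can. A call with a number of a shift or a turn outside -1 to 1 is refused whole. A call with a gripper value outside its range is refused whole. The fingers move at their own pace and stop on an object; "newtons" is the grip in N (left out, the last holds). Time passes only in rows, so rows that repeat a pose let the fingers close. It gives the time, the measured TCP pose, the force and the opening at its end, in the units of the state.
- status.observe(): the state, without advancing time (a new reading comes with each control period).
- cams.get_image(name): name is "side" or "top"; returns a dict with "pixels" (384x512x3 uint8, red, green, blue), "range_z" (384x512 float32, m along the optical axis (not along the pixel's ray), 0 where there is no reading), "camera_matrix" (3x3 intrinsics, pixels), "distortion" ([k1, k2, p1, p2, k3] as OpenCV has them; the pictures are not rectified), "eye" and "attitude" of the camera in the world. Camera axes: x right, y down, z forward; pixel columns grow to the right and rows downward; lengths in m; the calibration is good to about 2 mm. A picture is of the moment at which its call begins.
- arm.sign_off(): hands the job in, once; it reports no verdict.
The state is a dict: "clock": time; "joints": joint angles; "dq": joint speeds; "joint_efforts": joint torques, N m; "position": TCP position; "ee_rot": TCP orientation; "force": force on the tool from outside, world axes, zero at the start; "ft_torque": the same for the moment, N m; "width": opening from 0.0 (shut) to 1.0 (fully open).
Only numpy, scipy, OpenCV 4.12 (cv2) and the standard library are available. Lean on these libraries where they do the work, as an engineer would, in place of code of your own. Each camera call takes 0.05 s, during which the arm holds its last target.

## Task

Pick up the brass spacer by its grey grip and find by feel which bay of the stepped gauge is the lowest one that its foot will slide into, stepping along from the one-dot bay. Try each bay gently, never ramming or forcing the foot against the bar or the stop, and leave the spacer standing flat in the lowest bay that takes it, pushed fully home and let go, with that bay's red pin lifted. Do not disturb the jar, bottle and tape nearby.

Things in the scene. Friction and masses are not known exactly. Their poses are not given: they have to be found in the camera images.
- spacer_grip (a point): Loose spacer: brass foot 75 mm long (x), 28 wide (y), about 8 thick, lying flat, with an upright grey grip block at its rear end, 22 mm (x) by 20 (y), top 58 mm above the foot's underside; 0.1 to 0.23 kg. This point: middle of the grip block, 33 mm above the foot's underside. x runs along the foot from grip to free tip, z up. Take it across the 20 mm (along y).
- spacer_tip (a point): Middle of the front end face of the spacer's foot, 64 mm ahead of spacer_grip (along +x) and 29 mm below it; half-way up the foot's thickness.
- spacer: The same spacer; origin under the foot on its middle line, 27 mm ahead (+x) of the middle of the grip and 33 mm below it; axes as spacer_grip.
- gauge: Fixed stepped gauge: dark steel base plate, x -90 to +50 mm, y +-135 mm from this origin at its underside; its smooth top, on which the foot slides, is 8 mm above the underside. x points into the bays, z up. Five bays open to -x under an aluminium bar (x 5 to 50 mm, top 28 to 35 mm high, end posts 52), middles at y = -90, -45, 0, 45, 90 mm, each 39 mm wide between 6 mm ribs.
- bay_1 (a point): Mouth of the lowest bay (one dot on the bar, gauge y = -90 mm): middle of its width, on the gauge's floor, at the front of bar and ribs (gauge x = 5 mm). Each next bay to +y is 2 mm higher; the bar's height is set anew each time. A refused foot stops with its tip at about the mouth; a foot that enters goes 32 mm further in, to a solid back stop (gauge x = 37 mm). This bay is always too low for the spacer.
- bay_5 (a point): Mouth of the highest bay (five dots on the bar, gauge y = +90 mm), the same point as for bay_1. This bay always takes the spacer.
- pin_2 (a joint): Rise (m) of the light red indicator pin in the bar over bay 2 (of 5); 0 at rest. Its sloped foot hangs 3 mm below the bay's ceiling, 25 mm inside the mouth, and under 1 N lifts it: a foot fully home lifts it by 3 mm less the play above the foot. It does not rise in a bay that is too high.
- pin_3 (a joint): Rise (m) of the light red indicator pin in the bar over bay 3 (of 5); 0 at rest. Its sloped foot hangs 3 mm below the bay's ceiling, 25 mm inside the mouth, and under 1 N lifts it: a foot fully home lifts it by 3 mm less the play above the foot. It does not rise in a bay that is too high.
- pin_4 (a joint): Rise (m) of the light red indicator pin in the bar over bay 4 (of 5); 0 at rest. Its sloped foot hangs 3 mm below the bay's ceiling, 25 mm inside the mouth, and under 1 N lifts it: a foot fully home lifts it by 3 mm less the play above the foot. It does not rise in a bay that is too high.
- pin_5 (a joint): Rise (m) of the light red indicator pin in the bar over bay 5 (of 5); 0 at rest. Its sloped foot hangs 3 mm below the bay's ceiling, 25 mm inside the mouth, and under 1 N lifts it: a foot fully home lifts it by 3 mm less the play above the foot. It does not rise in a bay that is too high.
- jar_mid (a point): Bystander, loose: glass staining jar with dark blue-violet liquid, 67 mm wide and 98 mm tall; point at its centre.
- reagent_mid (a point): Bystander, loose: white bottle with red cap, 44 mm wide and 90 mm tall; point at its centre.
- tape_mid (a point): Bystander, loose: roll of blue tape lying flat, 60 mm wide and 20 mm tall; point at its centre.

How it is judged:
At the end, for the whole second after the job is handed in: The spacer's foot lies flat (within 0.08 rad) on the gauge floor in the lowest bay that takes it (less than 2.6 mm of play over the foot, so that the red pin of that bay is lifted by at least 0.4 mm), its tip within 5 mm of the back stop, let go and at rest (x of spacer_tip in the frame of gauge between 0.032 and 0.04 m and z of spacer_tip in the frame of gauge below 0.016 m and angle between spacer_tip's own z axis and vertical below 0.08 rad and linear speed of spacer below 0.02 m/s and ((y of spacer_tip in the frame of gauge between -0.056 and -0.034 m and value of joint pin_2 above 0.0004 m) or (y of spacer_tip in the frame of gauge between -0.011 and 0.011 m and value of joint pin_3 above 0.0004 m) or (y of spacer_tip in the frame of gauge between 0.034 and 0.056 m and value of joint pin_4 above 0.0004 m) or (y of spacer_tip in the frame of gauge between 0.079 and 0.101 m and value of joint pin_5 above 0.0004 m))); the robot touches nothing.
It fails at once if the spacer is rammed against the gauge's bar, floor, ribs or stop (over 45 N) (contact force between spacer and gauge above 45 N).
It fails at once if the jar is shifted more than 20 mm (distance of jar_mid from where it was at the start of the episode above 0.02 m).
It fails at once if the bottle is shifted more than 20 mm (distance of reagent_mid from where it was at the start of the episode above 0.02 m).
It fails at once if the tape is shifted more than 20 mm (distance of tape_mid from where it was at the start of the episode above 0.02 m).
It also fails if it takes over 72 s, if anything falls off the work surface, if the arm or the gripper's body presses on something with over 40 N, if the wrist force passes 120 N, or if a joint passes its speed limit or range.

## Working session

There is one attempt and no reset: what is moved stays moved. The work goes in short steps, Python scripts to look and compute and a tool call to move; the robot and the scene stay as the last step left them, time stands still between calls to the robot, and variables do not carry over. Pictures are saved under pics/ and viewed, and the job is handed in when it is done.

Besides the shell and the picture viewer there is one more tool, called by a JSON object that holds its "op" and its "data". step_arm: Moves the arm, as the interface text tells. Its arguments: {"type":"object","properties":{"rows":{"type":"array","items":{"type":"array","items":{"type":"number"}}},"newtons":{"type":"number"}},"required":["rows"]}

```bash
mkdir -p pics && cat > h.py <<'E'
import numpy as np, cv2
from cell import status, cams, arm
from scipy.spatial.transform import Rotation as R
def grab(n):
    return cams.get_image(n)
E
python3 - <<'E'
from h import *
s=status.observe()
for k,v in s.items(): print(k,np.round(v,4))
for n in ("side","top"):
    d=grab(n); cv2.imwrite(f"pics/{n}0.png",d["pixels"][:,:,::-1]); np.savez(f"{n}0.npz",**d)
    print(n,np.round(d["camera_matrix"],1).tolist(),d["distortion"],d["eye"],d["attitude"])
E
```

```text
clock 0.0
joints [-1.3606  0.4352  0.025   1.5741 -0.0116  1.134  -0.0751]
dq [ 0.0002  0.0009 -0.0005 -0.0001  0.0002 -0.0002  0.0015]
joint_efforts [-4.00000e-04 -6.67844e+01  9.84700e-01 -3.14462e+01 -6.06000e-02
  4.31000e-02  2.00000e-04]
position [0.1922 0.5942 0.2259]
ee_rot [-0.9767  1.3424  0.975 ]
force [ 0.7164 -0.3179 -0.1278]
ft_torque [0.0411 0.0538 0.012 ]
width 0.9998
side [[379.8, 0.0, 259.5], [0.0, 379.8, 190.6], [0.0, 0.0, 1.0]] [-0.07738265  0.          0.          0.          0.        ] [-0.00637368 -0.75132867  0.66935923] [-2.11209351  0.65176496 -0.32940558]
top [[433.7, 0.0, 254.1], [0.0, 433.7, 199.9], [0.0, 0.0, 1.0]] [-0.1215711  0.         0.         0.         0.       ] [ 0.27618165 -0.05124687  1.29386044] [-2.14553477  2.09135078 -0.19629288]
```

View pics/top0.png

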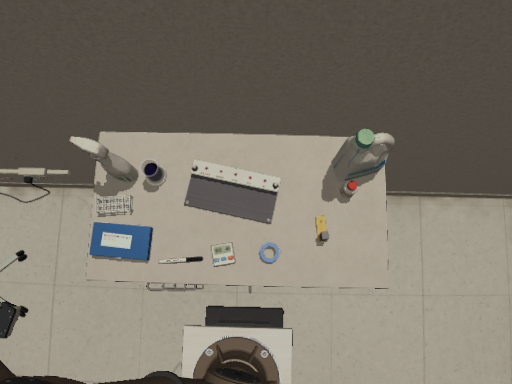

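View pics/side0.png

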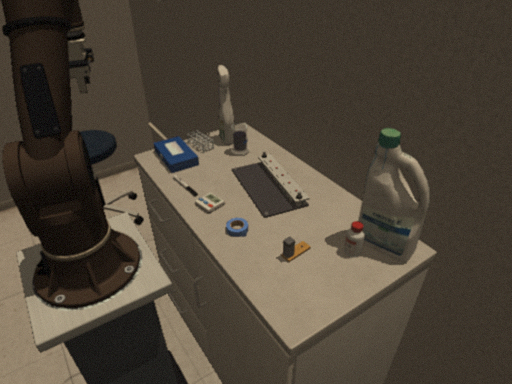

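The top view shows the gauge at about (233,193) with its bar on the far side, the spacer at (322,228), the tape at (270,253), the bottle at (350,188) and the jar at (153,173). Next I'll measure them.

```bash
cat >> h.py <<'E'
def cam(d):
    return np.array(d["camera_matrix"]),np.array(d["distortion"]),np.array(d["eye"]),R.from_rotvec(d["attitude"]).as_matrix()
def ray(d,uv):
    K,D,e,A=cam(d)
    p=cv2.undistortPoints(np.array(uv,float).reshape(-1,1,2),K,D).reshape(-1,2)
    v=np.c_[p,np.ones(len(p))]@A.T
    return e,v
def onplane(d,uv,z):
    e,v=ray(d,uv); t=(z-e[2])/v[:,2]; return e+v*t[:,None]
def proj(d,P):
    K,D,e,A=cam(d)
    rv=cv2.Rodrigues(A.T)[0]; 
    return cv2.projectPoints(np.array(P,float).reshape(-1,1,3),rv,-A.T@e,K,D)[0].reshape(-1,2)
def cloud(d):
    K,D,e,A=cam(d); h,w=d["range_z"].shape
    u,v=np.meshgrid(np.arange(w),np.arange(h))
    p=cv2.undistortPoints(np.stack([u,v],-1).reshape(-1,1,2).astype(float),K,D).reshape(-1,2)
    z=d["range_z"].reshape(-1,1)
    P=e+(np.c_[p,np.ones(len(p))]*z)@A.T
    return P.reshape(h,w,3)
E
python3 - <<'E'
from h import *
t=dict(np.load("top0.npz")); s=dict(np.load("side0.npz"))
P=cloud(t); print("table",np.round(P[270,230],3),np.round(P[150,300],3),P[200,230])
S=cloud(s); print(np.round(S[190,330],3),np.round(S[250,200],3))
c=cv2.resize(t["pixels"][150:280,135:375],None,fx=3.33,fy=3.33,interpolation=cv2.INTER_CUBIC)[:,:,::-1]
cv2.imwrite("pics/topc.png",c)
c=cv2.resize(s["pixels"][130:280,210:390],None,fx=4,fy=4,interpolation=cv2.INTER_CUBIC)[:,:,::-1]
cv2.imwrite("pics/sidec.png",c)
E
```

```text
table [ 0.313  0.026 -0.002] [ 0.688 -0.179 -0.002] [0.52248294 0.03254359 0.00614615]
[ 0.696 -0.093  0.   ] [ 0.275 -0.043 -0.059]
```

View pics/topc.png

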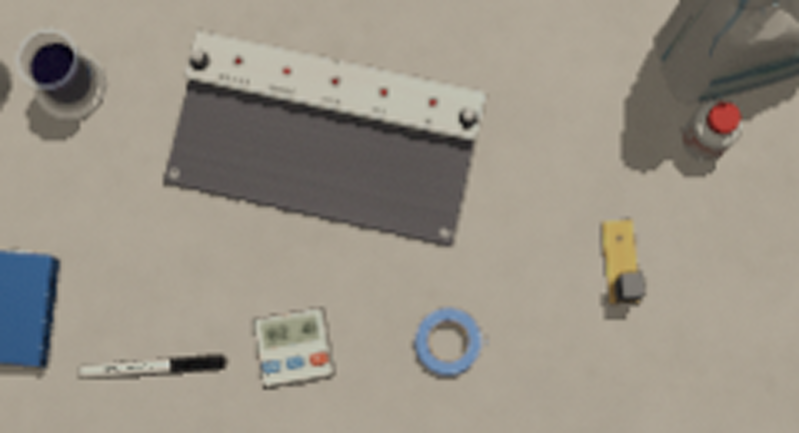

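View pics/sidec.png

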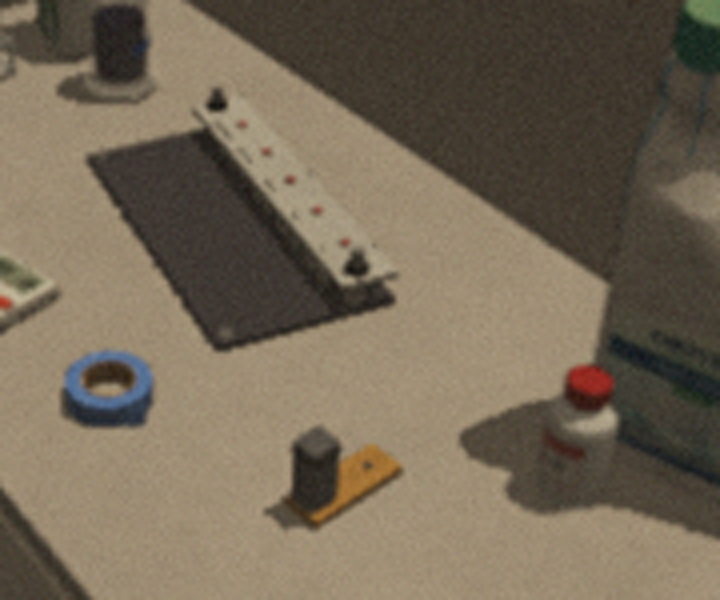

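```bash
cat > meas.py <<'E'
from h import *
def gauge(t):
    hsv=cv2.cvtColor(t["pixels"],cv2.COLOR_RGB2HSV)
    m=((hsv[...,2]<115)).astype(np.uint8); m[:155]=0;m[228:]=0;m[:,:175]=0;m[:,292:]=0
    n,l,st,_=cv2.connectedComponentsWithStats(m); k=1+np.argmax(st[1:,4]); m=(l==k).astype(np.uint8)
    c=max(cv2.findContours(m,cv2.RETR_EXTERNAL,cv2.CHAIN_APPROX_NONE)[0],key=cv2.contourArea).reshape(-1,2)
    return m,c
def spacer(t,box=(200,270,300,345)):
    hsv=cv2.cvtColor(t["pixels"],cv2.COLOR_RGB2HSV)
    m=((hsv[...,1]>120)&(hsv[...,0]>10)&(hsv[...,0]<32)&(hsv[...,2]>90)).astype(np.uint8)
    b=np.zeros_like(m); b[box[0]:box[1],box[2]:box[3]]=1
    return m*b
E
python3 - <<'E'
from meas import *
t=dict(np.load("top0.npz"))
m,c=gauge(t); print(st:=cv2.boundingRect(c))
W=onplane(t,c,0.008)[:,:2]
(cx,r,a)=cv2.minAreaRect(W.astype(np.float32)); print(cx,r,a); print(cv2.boxPoints((cx,r,a)))
s=spacer(t); cc=max(cv2.findContours(s,cv2.RETR_EXTERNAL,cv2.CHAIN_APPROX_NONE)[0],key=cv2.contourArea)
W=onplane(t,cc.reshape(-1,2),0.008)[:,:2]; rr=cv2.minAreaRect(W.astype(np.float32)); print("foot",rr); print(cv2.boxPoints(rr))
P=cloud(t)
g=(P[...,2]>0.045)&(P[...,2]<0.07); g[:222]=0; g[:,:310]=0; g[250:]=0; g[:,340:]=0
print("grip",g.sum(),P[g].mean(0)); 
w=cv2.minAreaRect(P[g][:,:2].astype(np.float32));print(w)
# bar top
b=(P[...,2]>0.02)&(P[...,2]<0.045); b[:155]=0;b[200:]=0;b[:,:180]=0;b[:,290:]=0
w=cv2.minAreaRect(P[b][:,:2].astype(np.float32));print("bar",w,np.percentile(P[b][:,2],[5,50,95]))
out=t["pixels"].copy(); out[m>0]=[0,255,0]; out[s>0]=[255,0,255]; out[g]=[255,0,0]; out[b]=[0,0,255]
cv2.imwrite("pics/mask.png",cv2.resize(out[150:280,135:375],None,fx=3.33,fy=3.33,interpolation=0)[:,:,::-1])
# red pins
hsv=cv2.cvtColor(t["pixels"],cv2.COLOR_RGB2HSV)
r=((hsv[...,1]>70)&((hsv[...,0]<10)|(hsv[...,0]>170))).astype(np.uint8); r[:160]=0;r[190:]=0;r[:,:190]=0;r[:,290:]=0
n,l,st,ce=cv2.connectedComponentsWithStats(r); print(st[1:,4],np.round(ce[1:],1)); print(onplane(t,ce[1:],0.035))
E
```

```text
(184, 174, 93, 50)
(0.5273581147193909, 0.032494984567165375) (0.26852545142173767, 0.10071471333503723) 79.01667022705078
[[ 0.45234296 -0.08971415]
 [ 0.5512129  -0.10890266]
 [ 0.60237324  0.15470412]
 [ 0.5035033   0.17389263]]
foot ((0.443017840385437, -0.242430180311203), (0.06910765916109085, 0.025072148069739342), 6.060163497924805)
[[ 0.40733364 -0.2336121 ]
 [ 0.40998057 -0.25854415]
 [ 0.47870204 -0.25124824]
 [ 0.47605512 -0.22631621]]
grip 59 [ 0.41694994 -0.24403704  0.05750597]
((0.41746240854263306, -0.24458731710910797), (0.022150078788399696, 0.020245257765054703), 6.776104927062988)
bar ((0.5958826541900635, 0.018179230391979218), (0.2707478106021881, 0.04670077934861183), 78.96424865722656) [0.02669432 0.03129856 0.03612672]
[3 3 2 3 4] [[206.3 167.7]
 [220.7 170.7]
 [235.5 174. ]
 [249.7 177.3]
 [264.5 180.5]]
[[ 0.61411502  0.10555489  0.035     ]
 [ 0.60581287  0.06199023  0.035     ]
 [ 0.59658026  0.01711516  0.035     ]
 [ 0.58736029 -0.02556322  0.035     ]
 [ 0.57875342 -0.07006101  0.035     ]]
```

View pics/mask.png

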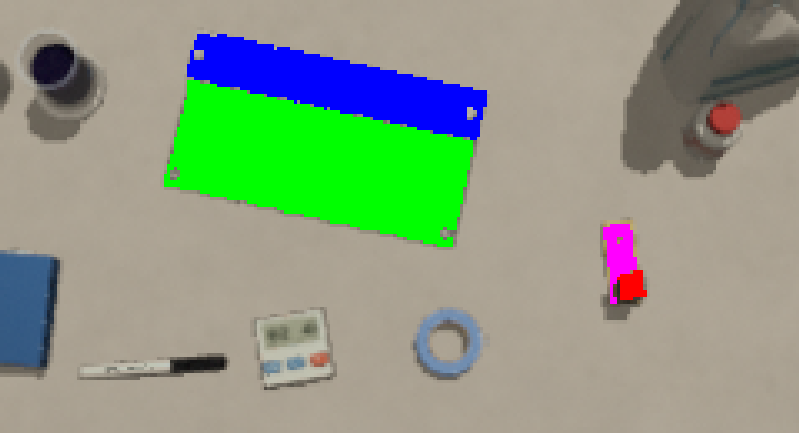

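```bash
cat >> h.py <<'E'
YG=-0.1917; OG=np.array([0.567,0.024])
def toolmat(yaw,flip=1):
    # tool x down, tool z along +-(body y)
    x=np.array([0,0,-1.]); z=flip*np.array([-np.sin(yaw),np.cos(yaw),0]); y=np.cross(z,x)
    return np.c_[x,y,z]
def rel(pos,yaw=None,flip=1,ref=None):
    """fractions from current pose to target"""
    s=status.observe(); p,rv=(s["position"],s["ee_rot"]) if ref is None else ref
    A=R.from_rotvec(rv).as_matrix()
    d=A.T@(np.array(pos)-p)/0.8
    w=np.zeros(3) if yaw is None else R.from_matrix(A.T@toolmat(yaw,flip)).as_rotvec()/np.radians(60)
    return np.round(np.r_[d,w],4).tolist()
def gpt(x,y):
    c,s=np.cos(YG),np.sin(YG); return OG+np.array([c*x-s*y,s*x+c*y])
def ing(p):
    c,s=np.cos(YG),np.sin(YG); d=np.array(p[:2])-OG; return np.array([c*d[0]+s*d[1],-s*d[0]+c*d[1]])
E
python3 - <<'E'
from h import *
s=status.observe(); print(np.round(R.from_rotvec(s["ee_rot"]).as_matrix(),3))
for f in(1,-1):
  print([rel(p,0.106,f) for p in ([0.4,0.35,0.227],[0.43,0.0,0.2],[0.416,-0.245,0.12])])
t=dict(np.load("top0.npz")); P=cloud(t)
for n,(a,b,c,d) in dict(jar=(160,185,140,170),bot=(178,200,340,362),tape=(240,268,256,284)).items():
    q=P[a:b,c:d].reshape(-1,3); q=q[q[:,2]>0.012]; print(n,q.min(0),q.max(0), np.median(q,0))
q=P[130:185,85:135].reshape(-1,3);q=q[q[:,2]>0.05];print("spray",q.min(0),q.max(0))
q=P[125:200,330:400].reshape(-1,3);q=q[q[:,2]>0.05];print("jug",q.min(0),q.max(0))
E
```

```text
[[-0.    -0.951  0.308]
 [-0.001  0.308  0.951]
 [-1.    -0.    -0.001]]
[[-0.0009, -0.341, -0.2105, -0.4, -0.0014, -0.0001], [0.0335, -0.5114, -0.6152, -0.4, -0.0014, -0.0001], [0.1339, -0.589, -0.9118, -0.4, -0.0014, -0.0001]]
[[-0.0009, -0.341, -0.2105, 2.6, -0.0002, 0.0019], [0.0335, -0.5114, -0.6152, 2.6, -0.0002, 0.0019], [0.1339, -0.589, -0.9118, 2.6, -0.0002, 0.0019]]
jar [ 0.27618165 -0.05124687  0.01204203] [0.61895405 0.29053412 1.29386044] [0.5901916  0.26093367 0.07018669]
bot [ 0.27618165 -0.34742788  0.01214657] [ 0.59653755 -0.05124687  1.29386044] [ 0.55566453 -0.31402435  0.06489095]
tape [ 0.27618165 -0.12309525  0.01338507] [ 0.39724362 -0.05124687  1.29386044] [ 0.36774501 -0.09048531  0.01906318]
spray [ 0.27618165 -0.05124687  0.05014874] [0.626428   0.40784746 1.29386044]
jug [ 0.27618165 -0.47804185  0.05004339] [ 0.7422043  -0.05124687  1.29386044]
```

{"op": "step_arm", "data": {"rows": [[-1, 0, -0.34, -0.21, -0.2, 0, 0], [-1, 0, -0.34, -0.21, -0.2, 0, 0], [-1, 0, -0.34, -0.21, -0.2, 0, 0], [-1, 0, -0.34, -0.21, -0.2, 0, 0], [-1, 0, -0.34, -0.21, -0.2, 0, 0], [-1, 0, -0.34, -0.21, -0.2, 0, 0], [-1, 0, -0.34, -0.21, -0.2, 0, 0], [-1, 0, -0.51, -0.615, -0.4, 0, 0], [-1, 0, -0.51, -0.615, -0.4, 0, 0], [-1, 0, -0.51, -0.615, -0.4, 0, 0], [-1, 0, -0.51, -0.615, -0.4, 0, 0], [-1, 0, -0.51, -0.615, -0.4, 0, 0]]}}

```text
clock: 1.1
position: [0.4075, 0.1637, 0.2266]
ee_rot: [-1.287, 1.157, 1.287]
force: [0.4, -0.4, -0.2]
width: 1.0
```

```bash
python3 - <<'E'
from h import *
s=status.observe();print(s["clock"],s["position"],np.round(s["joints"],2))
print(rel([0.43,0,0.2],0.106),rel([0.416,-0.2447,0.10],0.106))
E
```

```text
1.1 [0.40752808 0.16370902 0.22658788] [-0.62  0.13  0.13  2.01 -0.02  1.01  1.2 ]
[0.0332, -0.0063, -0.2065, -0.0001, 0.0001, -0.0002] [0.1582, 0.0434, -0.5088, -0.0001, 0.0001, -0.0002]
```

{"op": "step_arm", "data": {"rows": [[-1, 0.033, 0.0, -0.2, 0, 0, 0], [-1, 0.033, 0.0, -0.2, 0, 0, 0], [-1, 0.033, 0.0, -0.2, 0, 0, 0], [-1, 0.033, 0.0, -0.2, 0, 0, 0], [-1, 0.158, 0.0434, -0.509, 0, 0, 0], [-1, 0.158, 0.0434, -0.509, 0, 0, 0], [-1, 0.158, 0.0434, -0.509, 0, 0, 0], [-1, 0.158, 0.0434, -0.509, 0, 0, 0], [-1, 0.158, 0.0434, -0.509, 0, 0, 0], [-1, 0.158, 0.0434, -0.509, 0, 0, 0], [-1, 0.158, 0.0434, -0.509, 0, 0, 0], [-1, 0.158, 0.0434, -0.509, 0, 0, 0]]}}

```text
clock: 2.1
position: [0.4145, -0.2473, 0.0988]
ee_rot: [-1.282, 1.163, 1.283]
force: [-0.0, -0.3, 0.3]
width: 1.0
```

```bash
python3 - <<'E'
from h import *
s=status.observe();print(s["clock"],s["position"],np.round(s["joints"],2))
print(rel([0.416,-0.2447,0.10],0.106),rel([0.416,-0.2447,0.015],0.106))
for n in("side","top"):
    d=grab(n); cv2.imwrite(f"pics/{n}1.png",cv2.resize(d["pixels"][170:300,250:390],None,fx=4,fy=4)[:,:,::-1])
E
```

```text
2.1 [ 0.4145072  -0.24727772  0.09881692] [ 0.13  0.38  0.38  2.08 -0.21  0.72  2.31]
[-0.0015, -0.0022, 0.003, -0.0061, -0.0013, -0.0025] [0.1048, -0.0025, 0.0032, -0.0061, -0.0013, -0.0025]
```

View pics/side1.png

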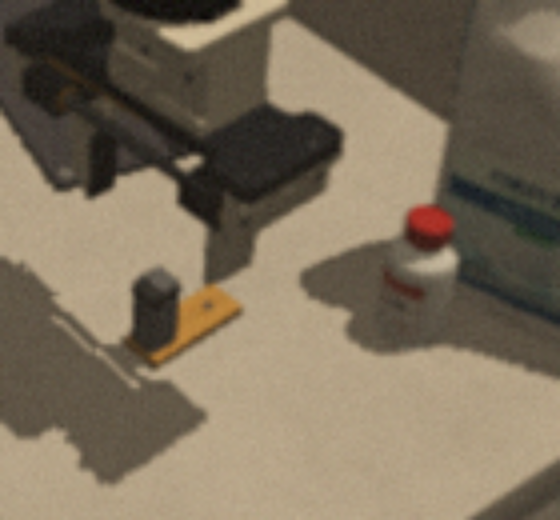

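The side view shows both fingers around and above the grey grip (155,310), clear of the bottle at (415,275). I'll descend.

{"op": "step_arm", "data": {"rows": [[-1, 0.04, -0.0025, 0.003, 0, 0, 0], [-1, 0.07, -0.0025, 0.003, 0, 0, 0], [-1, 0.09, -0.0025, 0.003, 0, 0, 0], [-1, 0.105, -0.0025, 0.003, 0, 0, 0], [-1, 0.105, -0.0025, 0.003, 0, 0, 0], [-1, 0.105, -0.0025, 0.003, 0, 0, 0]]}}

```text
clock: 2.7
position: [0.4184, -0.2387, 0.0165]
ee_rot: [-1.287, 1.156, 1.289]
force: [-0.2, 0.0, -0.2]
width: 0.998
```

{"op": "step_arm", "data": {"rows": [[1, 0, 0, 0, 0, 0, 0], [1, 0, 0, 0, 0, 0, 0], [1, 0, 0, 0, 0, 0, 0], [1, 0, 0, 0, 0, 0, 0], [1, 0, 0, 0, 0, 0, 0], [1, 0, 0, 0, 0, 0, 0], [1, 0, 0, 0, 0, 0, 0], [1, 0, 0, 0, 0, 0, 0]], "newtons": 25}}

```text
clock: 3.37
position: [0.4181, -0.2401, 0.0163]
ee_rot: [-1.287, 1.157, 1.287]
force: [-0.0, -0.9, -0.7]
width: 0.466
```

```bash
python3 - <<'E'
from h import *
s=status.observe();print(s["clock"],s["position"],np.round(s["joints"],2),s["width"],s["force"])
print(rel([0.416,-0.2447,0.015],0.106))
for n in("side","top"):
    d=grab(n); cv2.imwrite(f"pics/{n}2.png",cv2.resize(d["pixels"][170:300,250:390],None,fx=4,fy=4)[:,:,::-1])
E
```

```text
3.3667 [ 0.41814887 -0.24014994  0.0163251 ] [ 0.19  0.52  0.3   2.14 -0.3   0.52  2.39] 0.46601502881467227 [-0.04568638 -0.94398813 -0.68034495]
[0.0017, 0.0033, -0.0054, -0.0001, 0.0001, 0.0]
```

View pics/side2.png

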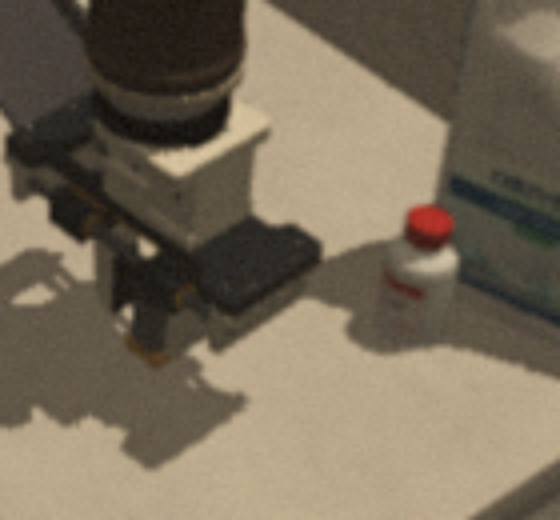

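{"op": "step_arm", "data": {"rows": [[1, 0.0017, 0, -0.0054, 0, 0, 0], [1, 0.0017, 0, -0.0054, 0, 0, 0], [1, 0.0017, 0, -0.0054, 0, 0, 0], [1, 0.0017, 0, -0.0054, 0, 0, 0], [1, 0.0017, 0, -0.0054, 0, 0, 0], [1, 0.0017, 0, -0.0054, 0, 0, 0], [1, 0.0017, 0, -0.0054, 0, 0, 0], [1, 0.0017, 0, -0.0054, 0, 0, 0]], "newtons": 25}}

```text
clock: 4.13
position: [0.4185, -0.2443, 0.0149]
ee_rot: [-1.287, 1.157, 1.287]
force: [0.6, 0.1, -1.0]
width: 0.217
```

{"op": "step_arm", "data": {"rows": [[1, 0, 0, 0, 0, 0, 0], [1, 0, 0, 0, 0, 0, 0], [1, -0.02, 0, 0, 0, 0, 0], [1, -0.05, 0, 0, 0, 0, 0], [1, -0.08, 0, 0, 0, 0, 0], [1, -0.1, 0, 0, 0, 0, 0], [1, -0.1, 0, 0, 0, 0, 0], [1, -0.1, 0, 0, 0, 0, 0], [1, -0.1, 0, 0, 0, 0, 0]], "newtons": 35}}

```text
clock: 4.88
position: [0.4183, -0.2441, 0.0944]
ee_rot: [-1.286, 1.157, 1.288]
force: [-0.2, -0.0, -2.1]
width: 0.216
```

```bash
python3 - <<'E'
from h import *
s=status.observe();print(s["clock"],s["position"],np.round(s["joints"],2),s["width"],s["force"])
g=gpt(-0.074,-0.09); print(g,rel([*g,0.095],YG),rel([*g,0.04],YG))
for n in("side","top"):
    d=grab(n); cv2.imwrite(f"pics/{n}3.png",cv2.resize(d["pixels"][170:300,250:390],None,fx=4,fy=4)[:,:,::-1])
E
```

```text
4.8833 [ 0.41830164 -0.24406953  0.09437288] [ 0.13  0.39  0.38  2.08 -0.22  0.71  2.32] 0.2163822927883652 [-0.2299389  -0.03403227 -2.11782539]
[ 0.47720803 -0.05025228] [-0.0007, -0.0989, 0.2331, 0.2845, 0.0004, -0.0005] [0.068, -0.0989, 0.2331, 0.2845, 0.0004, -0.0005]
```

View pics/side3.png

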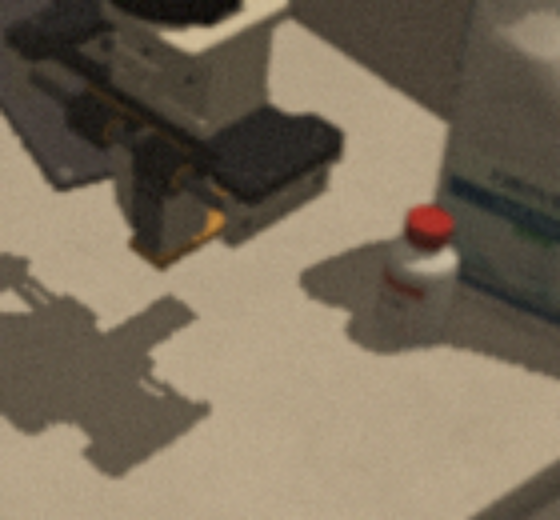

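The spacer is lifted level (foot at about (185,245) in the crop, force −2 N). I'll carry it to bay 1.

{"op": "step_arm", "data": {"rows": [[1, 0, -0.025, 0.06, 0.07, 0, 0], [1, 0, -0.05, 0.12, 0.14, 0, 0], [1, 0, -0.075, 0.18, 0.21, 0, 0], [1, 0, -0.099, 0.233, 0.2845, 0, 0], [1, 0, -0.099, 0.233, 0.2845, 0, 0], [1, 0, -0.099, 0.233, 0.2845, 0, 0], [1, 0, -0.099, 0.233, 0.2845, 0, 0], [1, 0.04, -0.099, 0.233, 0.2845, 0, 0], [1, 0.06, -0.099, 0.233, 0.2845, 0, 0], [1, 0.06, -0.099, 0.233, 0.2845, 0, 0], [1, 0.06, -0.099, 0.233, 0.2845, 0, 0], [1, 0.06, -0.099, 0.233, 0.2845, 0, 0]]}}

```text
clock: 5.98
position: [0.4777, -0.0519, 0.0474]
ee_rot: [-1.066, 1.295, 1.065]
force: [-0.1, 0.8, -0.8]
width: 0.214
```

```bash
python3 - <<'E'
from h import *
s=status.observe();print(s["clock"],s["position"],ing(s["position"]),s["width"],s["force"])
g=gpt(-0.074,-0.09); print(rel([*g,0.028],YG),rel([*g,0.023],YG))
for n in("side","top"):
    d=grab(n); cv2.imwrite(f"pics/{n}4.png",cv2.resize(d["pixels"][130:270,170:330],None,fx=4,fy=4)[:,:,::-1]);np.savez(f"{n}4.npz",**d)
E
```

```text
5.9833 [ 0.47767923 -0.05192906  0.04744665] [-0.07321795 -0.09155628] 0.21370958364931747 [-0.06628074  0.79131144 -0.82010726]
[0.0243, 0.001, 0.002, -0.002, -0.0004, 0.0001] [0.0306, 0.001, 0.002, -0.002, -0.0004, 0.0001]
```

View pics/side4.png

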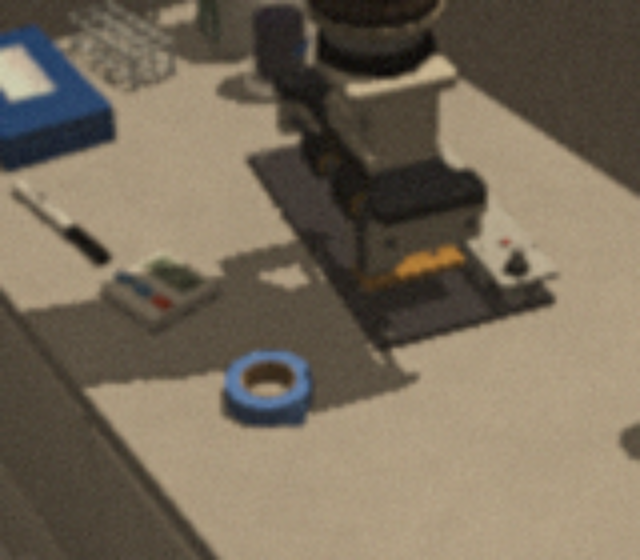

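View pics/top4.png

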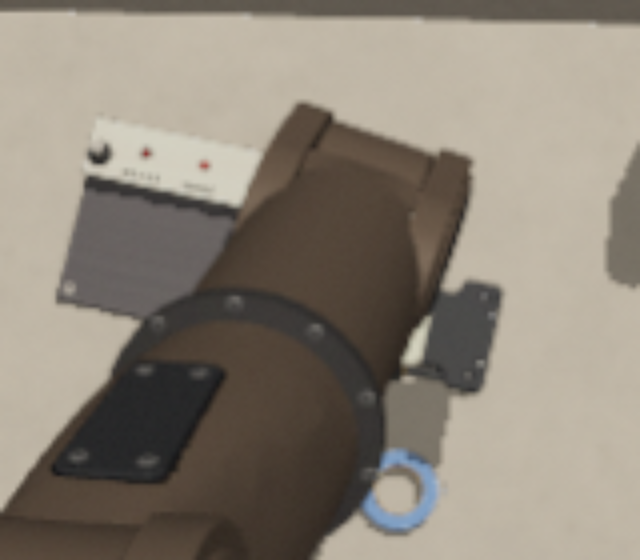

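The side view shows the level foot over the plate, its tip (crop (462,258)) just short of the bar in line with the one-dot end. I'll check the tip position numerically and then lower.

```bash
python3 - <<'E'
from h import *
d=dict(np.load("side4.npz"))
hsv=cv2.cvtColor(d["pixels"],cv2.COLOR_RGB2HSV)
m=((hsv[...,1]>120)&(hsv[...,0]>8)&(hsv[...,0]<32)&(hsv[...,2]>110)).astype(np.uint8); m[:180]=0;m[210:]=0;m[:,:255]=0;m[:,300:]=0
ys,xs=np.nonzero(m)
W=onplane(d,np.c_[xs,ys],0.0405); G=np.array([ing(p) for p in W]); print(len(xs),G.min(0),G.max(0)); 
P=cloud(d)[m>0]; print(np.median(P[:,2]))
E
```

```text
72 [-0.06085967 -0.10742262] [-0.01059177 -0.08551777]
0.04038899692293779
```

{"op": "step_arm", "data": {"rows": [[1, 0.008, 0, 0.002, 0, 0, 0], [1, 0.014, 0, 0.002, 0, 0, 0], [1, 0.018, 0, 0.002, 0, 0, 0], [1, 0.022, 0, 0.002, 0, 0, 0], [1, 0.024, 0, 0.002, 0, 0, 0], [1, 0.026, 0, 0.002, 0, 0, 0], [1, 0.026, 0, 0.002, 0, 0, 0]]}}

```text
clock: 6.67
position: [0.4778, -0.0492, 0.0258]
ee_rot: [-1.066, 1.294, 1.067]
force: [-0.1, -0.9, -2.4]
width: 0.216
```

{"op": "step_arm", "data": {"rows": [[1, 0.001, 0, 0, 0, 0, 0], [1, 0.002, 0, 0, 0, 0, 0], [1, 0.002, 0, 0, 0, 0, 0]]}}

```text
clock: 6.92
position: [0.478, -0.0492, 0.0245]
ee_rot: [-1.067, 1.294, 1.067]
force: [1.2, 0.2, -0.8]
width: 0.212
```

{"op": "step_arm", "data": {"rows": [[1, 0.001, 0, 0, 0, 0, 0], [1, 0.001, 0, 0, 0, 0, 0], [1, 0.001, 0, 0, 0, 0, 0]]}}

```text
clock: 7.17
position: [0.478, -0.0491, 0.0238]
ee_rot: [-1.067, 1.294, 1.067]
force: [0.1, 0.2, -0.9]
width: 0.213
```

{"op": "step_arm", "data": {"rows": [[1, 0.001, 0, 0, 0, 0, 0], [1, 0.001, 0, 0, 0, 0, 0], [1, 0.001, 0, 0, 0, 0, 0]]}}

```text
clock: 7.42
position: [0.478, -0.0491, 0.0229]
ee_rot: [-1.067, 1.294, 1.067]
force: [-0.3, -1.5, -1.6]
width: 0.218
```

{"op": "step_arm", "data": {"rows": [[1, 0.0008, 0, 0, 0, 0, 0], [1, 0.0008, 0, 0, 0, 0, 0], [1, 0.0008, 0, 0, 0, 0, 0]]}}

```text
clock: 7.67
position: [0.478, -0.0491, 0.0228]
ee_rot: [-1.066, 1.293, 1.067]
force: [-2.8, -0.1, 8.4]
width: 0.219
```

{"op": "step_arm", "data": {"rows": [[1, 0.0006, 0, 0, 0, 0, 0], [1, 0.0006, 0, 0, 0, 0, 0], [1, 0.0006, 0, 0, 0, 0, 0]]}}

```text
clock: 7.92
position: [0.478, -0.0491, 0.0228]
ee_rot: [-1.066, 1.293, 1.067]
force: [-4.7, 1.8, 17.2]
width: 0.216
```

{"op": "step_arm", "data": {"rows": [[1, -0.001, 0, 0, 0, 0, 0], [0.4, -0.0012, 0, 0, 0, 0, 0], [0.4, -0.0012, 0, 0, 0, 0, 0], [0.4, -0.0012, 0, 0, 0, 0, 0], [1, -0.0012, 0, 0, 0, 0, 0], [1, -0.0012, 0, 0, 0, 0, 0], [1, -0.0012, 0, 0, 0, 0, 0], [1, -0.0012, 0, 0, 0, 0, 0], [1, -0.0012, 0, 0, 0, 0, 0], [1, -0.0012, 0, 0, 0, 0, 0]], "newtons": 30}}

```text
clock: 8.75
position: [0.4778, -0.0491, 0.0227]
ee_rot: [-1.067, 1.294, 1.067]
force: [0.8, 0.4, -1.3]
width: 0.217
```

```bash
python3 - <<'E'
from h import *
s=status.observe();print(s["clock"],s["position"],ing(s["position"]),s["width"],s["force"])
g=gpt(-0.0,-0.09); p=s["position"].copy() if hasattr(s["position"],"copy") else np.array(s["position"])
for dx in (0.005,0.01): 
  q=gpt(*(ing(p)+[dx,0])); print(dx,rel([*q,p[2]]))
E
```

```text
8.75 [ 0.47784223 -0.04911761  0.02272903] [-0.0735936  -0.08876528] 0.2167846464429246 [ 0.78567827  0.43282989 -1.29628683]
0.005 [-0.0, -0.0062, 0.0, 0.0, 0.0, 0.0]
0.01 [-0.0, -0.0125, 0.0, 0.0, 0.0, 0.0]
```

{"op": "step_arm", "data": {"rows": [[1, 0, -0.002, 0, 0, 0, 0], [1, 0, -0.004, 0, 0, 0, 0], [1, 0, -0.006, 0, 0, 0, 0], [1, 0, -0.008, 0, 0, 0, 0], [1, 0, -0.01, 0, 0, 0, 0], [1, 0, -0.012, 0, 0, 0, 0], [1, 0, -0.012, 0, 0, 0, 0]]}}

```text
clock: 9.33
position: [0.4879, -0.0511, 0.0228]
ee_rot: [-1.067, 1.294, 1.066]
force: [0.7, 0.1, -0.1]
width: 0.218
```

{"op": "step_arm", "data": {"rows": [[1, 0, -0.0005, 0, 0, 0, 0], [1, 0, -0.001, 0, 0, 0, 0], [1, 0, -0.001, 0, 0, 0, 0]]}}

```text
clock: 9.58
position: [0.4882, -0.0511, 0.0228]
ee_rot: [-1.067, 1.294, 1.067]
force: [-0.6, 0.0, -2.4]
width: 0.212
```

{"op": "step_arm", "data": {"rows": [[1, 0, -0.0005, 0, 0, 0, 0], [1, 0, -0.001, 0, 0, 0, 0], [1, 0, -0.001, 0, 0, 0, 0]]}}

```text
clock: 9.83
position: [0.4891, -0.0513, 0.0228]
ee_rot: [-1.067, 1.294, 1.067]
force: [1.0, -0.2, -1.8]
width: 0.215
```

{"op": "step_arm", "data": {"rows": [[1, 0, -0.0005, 0, 0, 0, 0], [1, 0, -0.001, 0, 0, 0, 0], [1, 0, -0.001, 0, 0, 0, 0]]}}

```text
clock: 10.08
position: [0.4899, -0.0514, 0.0228]
ee_rot: [-1.067, 1.294, 1.067]
force: [0.3, -0.0, -0.9]
width: 0.218
```

{"op": "step_arm", "data": {"rows": [[1, 0, -0.0005, 0, 0, 0, 0], [1, 0, -0.001, 0, 0, 0, 0], [1, 0, -0.001, 0, 0, 0, 0]]}}

```text
clock: 10.33
position: [0.4907, -0.0516, 0.0228]
ee_rot: [-1.067, 1.294, 1.067]
force: [-0.2, -0.0, -2.2]
width: 0.216
```

{"op": "step_arm", "data": {"rows": [[1, 0, -0.0005, 0, 0, 0, 0], [1, 0, -0.001, 0, 0, 0, 0], [1, 0, -0.001, 0, 0, 0, 0]]}}

```text
clock: 10.58
position: [0.4914, -0.0517, 0.0228]
ee_rot: [-1.067, 1.294, 1.067]
force: [0.4, 0.2, -1.6]
width: 0.216
```

{"op": "step_arm", "data": {"rows": [[1, 0, -0.0005, 0, 0, 0, 0], [1, 0, -0.001, 0, 0, 0, 0], [1, 0, -0.001, 0, 0, 0, 0]]}}

```text
clock: 10.83
position: [0.4922, -0.0519, 0.0228]
ee_rot: [-1.067, 1.294, 1.067]
force: [-0.4, -0.0, -2.1]
width: 0.217
```

{"op": "step_arm", "data": {"rows": [[1, 0, -0.0005, 0, 0, 0, 0], [1, 0, -0.001, 0, 0, 0, 0], [1, 0, -0.001, 0, 0, 0, 0]]}}

```text
clock: 11.08
position: [0.493, -0.052, 0.0228]
ee_rot: [-1.067, 1.294, 1.067]
force: [0.2, 1.7, -1.3]
width: 0.214
```

{"op": "step_arm", "data": {"rows": [[1, 0, -0.0005, 0, 0, 0, 0], [1, 0, -0.001, 0, 0, 0, 0], [1, 0, -0.001, 0, 0, 0, 0]]}}

```text
clock: 11.33
position: [0.4938, -0.0522, 0.0228]
ee_rot: [-1.067, 1.294, 1.067]
force: [0.3, 0.4, -1.8]
width: 0.215
```

{"op": "step_arm", "data": {"rows": [[1, 0, -0.0004, 0, 0, 0, 0], [1, 0, -0.0008, 0, 0, 0, 0], [1, 0, -0.0008, 0, 0, 0, 0]]}}

```text
clock: 11.58
position: [0.4938, -0.0522, 0.0227]
ee_rot: [-1.066, 1.294, 1.067]
force: [-2.0, -0.4, 1.4]
width: 0.22
```

{"op": "step_arm", "data": {"rows": [[1, 0, -0.0005, 0, 0, 0, 0], [1, 0, -0.0005, 0, 0, 0, 0], [1, 0, -0.0005, 0, 0, 0, 0]]}}

```text
clock: 11.83
position: [0.4939, -0.0522, 0.0228]
ee_rot: [-1.066, 1.295, 1.068]
force: [-5.7, 0.5, 4.3]
width: 0.215
```

```bash
python3 - <<'E'
from h import *
s=status.observe();print(s["clock"],s["position"],ing(s["position"]),s["width"],s["force"])
d=grab("side"); cv2.imwrite("pics/side5.png",cv2.resize(d["pixels"][150:230,230:330],None,fx=6,fy=6,interpolation=cv2.INTER_CUBIC)[:,:,::-1])
E
```

```text
11.8333 [ 0.49387792 -0.05223192  0.0227533 ] [-0.05725829 -0.08876729] 0.21530041001231962 [-5.71394073  0.49613846  4.31545373]
```

View pics/side5.png

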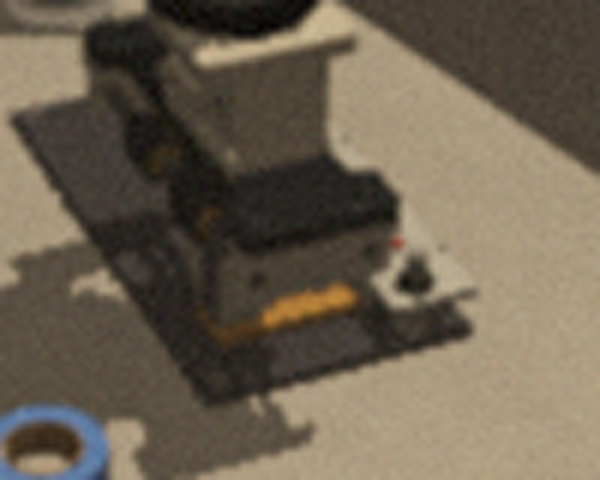

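Bay 1 refuses the foot: the foot is stopped at gauge x = −57.3 mm for the TCP with about 6 N, and the picture shows the tip at the bar's front face (355,297). That sets the mouth reference. I'll move to bay 2 and re-seat the foot flat.

{"op": "step_arm", "data": {"rows": [[1, 0, 0.006, 0, 0, 0, 0], [1, 0, 0.013, 0, 0, 0, 0], [1, -0.005, 0.013, 0, 0, 0, 0], [1, -0.005, 0.013, 0.02, 0, 0, 0], [1, -0.005, 0.013, 0.04, 0, 0, 0], [1, -0.005, 0.013, 0.0562, 0, 0, 0], [1, -0.005, 0.013, 0.0562, 0, 0, 0], [1, -0.003, 0.013, 0.0562, 0, 0, 0], [1, -0.0015, 0.013, 0.0562, 0, 0, 0], [1, 0, 0.013, 0.0562, 0, 0, 0], [1, 0, 0.013, 0.0562, 0, 0, 0], [1, 0, 0.013, 0.0562, 0, 0, 0]]}}

```text
clock: 12.88
position: [0.4929, -0.0071, 0.0227]
ee_rot: [-1.066, 1.295, 1.066]
force: [-0.4, 0.0, -2.5]
width: 0.217
```

{"op": "step_arm", "data": {"rows": [[0.4, 0, 0, 0, 0, 0, 0], [0.4, 0, 0, 0, 0, 0, 0], [0.4, 0, 0, 0, 0, 0, 0], [1, 0, 0, 0, 0, 0, 0], [1, 0, 0, 0, 0, 0, 0], [1, 0, 0, 0, 0, 0, 0], [1, 0, 0, 0, 0, 0, 0], [1, 0, 0, 0, 0, 0, 0], [1, 0, 0, 0, 0, 0, 0]]}}

```text
clock: 13.63
position: [0.4931, -0.0063, 0.0228]
ee_rot: [-1.067, 1.294, 1.067]
force: [-0.4, -0.6, 1.8]
width: 0.217
```

```bash
python3 - <<'E'
from h import *
s=status.observe();print(s["clock"],s["position"],ing(s["position"]),s["width"],s["force"])
E
```

```text
13.6333 [ 0.49312294 -0.00630092  0.02284983] [-0.06675059 -0.04382151] 0.21710008901743305 [-0.4498899  -0.55322698  1.76387684]
```

{"op": "step_arm", "data": {"rows": [[1, 0, -0.002, 0, 0, 0, 0], [1, 0, -0.004, 0, 0, 0, 0], [1, 0, -0.006, 0, 0, 0, 0], [1, 0, -0.008, 0, 0, 0, 0], [1, 0, -0.0095, 0, 0, 0, 0], [1, 0, -0.0095, 0, 0, 0, 0]]}}

```text
clock: 14.13
position: [0.5004, -0.0076, 0.0228]
ee_rot: [-1.066, 1.294, 1.067]
force: [-2.1, 2.0, 5.7]
width: 0.216
```

{"op": "step_arm", "data": {"rows": [[1, 0, -0.0005, 0, 0, 0, 0], [1, 0, -0.001, 0, 0, 0, 0], [1, 0, -0.001, 0, 0, 0, 0]]}}

```text
clock: 14.38
position: [0.5004, -0.0076, 0.0228]
ee_rot: [-1.066, 1.295, 1.068]
force: [-5.1, 0.8, 9.4]
width: 0.218
```

{"op": "step_arm", "data": {"rows": [[1, 0, -0.0005, 0, 0, 0, 0], [1, 0, -0.001, 0, 0, 0, 0], [1, 0, -0.001, 0, 0, 0, 0]]}}

```text
clock: 14.63
position: [0.5016, -0.0078, 0.0228]
ee_rot: [-1.066, 1.294, 1.067]
force: [-3.1, 0.2, 6.8]
width: 0.22
```

{"op": "step_arm", "data": {"rows": [[1, -0.0004, 0, 0, 0, 0, 0], [1, -0.0004, 0, 0, 0, 0, 0], [1, -0.0004, 0, 0, 0, 0, 0]]}}

```text
clock: 14.88
position: [0.5023, -0.0081, 0.023]
ee_rot: [-1.067, 1.294, 1.066]
force: [0.1, -0.6, -0.9]
width: 0.215
```

{"op": "step_arm", "data": {"rows": [[1, 0, -0.0005, 0, 0, 0, 0], [1, 0, -0.001, 0, 0, 0, 0], [1, 0, -0.001, 0, 0, 0, 0]]}}

```text
clock: 15.13
position: [0.5025, -0.0082, 0.023]
ee_rot: [-1.066, 1.294, 1.067]
force: [-1.0, 0.2, -1.3]
width: 0.213
```

{"op": "step_arm", "data": {"rows": [[1, 0, -0.0005, 0, 0, 0, 0], [1, 0, -0.0008, 0, 0, 0, 0], [1, 0, -0.0008, 0, 0, 0, 0]]}}

```text
clock: 15.38
position: [0.5026, -0.0082, 0.0229]
ee_rot: [-1.066, 1.295, 1.068]
force: [-4.8, 1.6, 1.2]
width: 0.218
```

```bash
python3 - <<'E'
from h import *
s=status.observe();print(s["clock"],s["position"],ing(s["position"]),s["width"],s["force"])
E
```

```text
15.3833 [ 0.50263205 -0.00817583  0.02293789] [-0.05705844 -0.04385032] 0.2184856744662232 [-4.78422059  1.59055315  1.18907432]
```

Contact at gauge x = −57.1 mm, the same as bay 1, but the TCP was 0.2 mm high. I'll back off and repeat with the foot firmly on the floor, so that a hovering foot can't give a false refusal.

{"op": "step_arm", "data": {"rows": [[1, 0, 0.003, 0, 0, 0, 0], [1, 0, 0.005, 0, 0, 0, 0], [0.4, 0, 0.005, 0, 0, 0, 0], [0.4, 0, 0.005, 0, 0, 0, 0], [0.4, 0, 0.005, 0, 0, 0, 0], [1, 0.0001, 0.005, 0, 0, 0, 0], [1, 0.0002, 0.005, 0, 0, 0, 0], [1, 0.0002, 0.005, 0, 0, 0, 0], [1, 0.0002, 0.005, 0, 0, 0, 0], [1, 0.0002, 0.005, 0, 0, 0, 0], [1, 0.0002, 0.005, 0, 0, 0, 0]]}}

```text
clock: 16.3
position: [0.4999, -0.0075, 0.0231]
ee_rot: [-1.067, 1.293, 1.066]
force: [0.8, -0.4, 1.8]
width: 0.218
```

{"op": "step_arm", "data": {"rows": [[1, 0, -0.001, 0, 0, 0, 0], [1, 0, -0.002, 0, 0, 0, 0], [1, 0, -0.003, 0, 0, 0, 0], [1, 0, -0.003, 0, 0, 0, 0]]}}

```text
clock: 16.63
position: [0.5, -0.0076, 0.0231]
ee_rot: [-1.064, 1.296, 1.07]
force: [-8.2, 2.9, 14.2]
width: 0.221
```

{"op": "step_arm", "data": {"rows": [[1, 0, -0.0005, 0, 0, 0, 0], [1, 0, -0.001, 0, 0, 0, 0], [1, 0, -0.001, 0, 0, 0, 0]]}}

```text
clock: 16.88
position: [0.5009, -0.0078, 0.0231]
ee_rot: [-1.065, 1.296, 1.069]
force: [-6.9, 1.0, 12.2]
width: 0.217
```

{"op": "step_arm", "data": {"rows": [[1, 0, -0.0005, 0, 0, 0, 0], [1, 0, -0.001, 0, 0, 0, 0], [1, 0, -0.001, 0, 0, 0, 0]]}}

```text
clock: 17.13
position: [0.5015, -0.0079, 0.0231]
ee_rot: [-1.064, 1.296, 1.07]
force: [-6.7, 0.7, 10.6]
width: 0.218
```

```bash
python3 - <<'E'
from h import *
s=status.observe();print(s["clock"],s["position"],ing(s["position"]),s["width"],s["force"])
E
```

```text
17.1333 [ 0.50146046 -0.00790927  0.02306646] [-0.05825936 -0.04381187] 0.21787185291360917 [-6.68233656  0.7006096  10.64416476]
```

{"op": "step_arm", "data": {"rows": [[1, -0.0002, 0, 0, 0, 0, 0], [1, -0.0002, -0.0005, 0, 0, 0, 0], [1, -0.0002, -0.0005, 0, 0, 0, 0]]}}

```text
clock: 17.38
position: [0.5026, -0.0082, 0.023]
ee_rot: [-1.065, 1.295, 1.069]
force: [-5.4, 0.5, 8.1]
width: 0.221
```

{"op": "step_arm", "data": {"rows": [[1, 0, -0.0005, 0, 0, 0, 0], [1, 0, -0.0008, 0, 0, 0, 0], [1, 0, -0.0008, 0, 0, 0, 0]]}}

```text
clock: 17.63
position: [0.5026, -0.0081, 0.0231]
ee_rot: [-1.065, 1.296, 1.07]
force: [-7.6, 0.9, 12.0]
width: 0.216
```

{"op": "step_arm", "data": {"rows": [[1, 0, -0.0005, 0, 0, 0, 0], [1, 0, -0.0008, 0, 0, 0, 0], [1, 0, -0.0008, 0, 0, 0, 0]]}}

```text
clock: 17.88
position: [0.5026, -0.0081, 0.0231]
ee_rot: [-1.064, 1.297, 1.07]
force: [-10.8, 2.1, 15.4]
width: 0.215
```

```bash
python3 - <<'E'
from h import *
s=status.observe();print(s["clock"],s["position"],ing(s["position"]),s["width"],s["force"])
E
```

```text
17.8833 [ 0.50257672 -0.00814683  0.02307569] [-0.05711829 -0.0438324 ] 0.21497851922298894 [-10.79284852   2.14538896  15.40940249]
```

Bay 2 also refuses with the foot flat: it is stopped at −57.1 mm with the force rising to 11 N. On to bay 3.

{"op": "step_arm", "data": {"rows": [[1, 0, 0.006, 0, 0, 0, 0], [1, -0.001, 0.013, 0, 0, 0, 0], [1, -0.005, 0.013, 0, 0, 0, 0], [1, -0.005, 0.013, 0.02, 0, 0, 0], [1, -0.005, 0.013, 0.04, 0, 0, 0], [1, -0.005, 0.013, 0.0562, 0, 0, 0], [1, -0.005, 0.013, 0.0562, 0, 0, 0], [1, -0.003, 0.013, 0.0562, 0, 0, 0], [1, -0.0015, 0.013, 0.0562, 0, 0, 0], [1, -0.0005, 0.013, 0.0562, 0, 0, 0], [1, -0.0005, 0.013, 0.0562, 0, 0, 0], [1, -0.0005, 0.013, 0.0562, 0, 0, 0]]}}

```text
clock: 18.88
position: [0.5034, 0.0368, 0.0235]
ee_rot: [-1.066, 1.295, 1.066]
force: [0.2, -0.4, -0.4]
width: 0.217
```

{"op": "step_arm", "data": {"rows": [[0.4, 0, 0, 0, 0, 0, 0], [0.4, 0, 0, 0, 0, 0, 0], [0.4, 0, 0, 0, 0, 0, 0], [1, 0, 0, 0, 0, 0, 0], [1, 0, 0, 0, 0, 0, 0], [1, 0, 0, 0, 0, 0, 0], [1, 0, 0, 0, 0, 0, 0], [1, 0, 0, 0, 0, 0, 0], [1, 0, 0, 0, 0, 0, 0]]}}

```text
clock: 19.63
position: [0.5036, 0.0375, 0.0236]
ee_rot: [-1.067, 1.294, 1.067]
force: [-0.4, -1.3, 2.2]
width: 0.215
```

```bash
python3 - <<'E'
from h import *
s=status.observe();print(s["clock"],s["position"],ing(s["position"]),s["width"],s["force"])
E
```

```text
19.6333 [0.50361105 0.0374853  0.02361076] [-0.0647971  0.0011609] 0.21513962839665765 [-0.36626436 -1.34699487  2.15976804]
```

{"op": "step_arm", "data": {"rows": [[1, 0, -0.002, 0, 0, 0, 0], [1, 0, -0.004, 0, 0, 0, 0], [1, 0, -0.006, 0, 0, 0, 0], [1, 0, -0.007, 0, 0, 0, 0], [1, 0, -0.007, 0, 0, 0, 0]]}}

```text
clock: 20.05
position: [0.5085, 0.0367, 0.0236]
ee_rot: [-1.066, 1.294, 1.068]
force: [-3.2, 1.0, 6.1]
width: 0.22
```

{"op": "step_arm", "data": {"rows": [[1, 0, -0.0005, 0, 0, 0, 0], [1, 0, -0.001, 0, 0, 0, 0], [1, 0, -0.001, 0, 0, 0, 0]]}}

```text
clock: 20.3
position: [0.5085, 0.0367, 0.0236]
ee_rot: [-1.065, 1.295, 1.069]
force: [-6.6, 1.3, 10.1]
width: 0.216
```

{"op": "step_arm", "data": {"rows": [[1, 0, -0.0005, 0, 0, 0, 0], [1, 0, -0.001, 0, 0, 0, 0], [1, 0, -0.001, 0, 0, 0, 0]]}}

```text
clock: 20.55
position: [0.5098, 0.0364, 0.0236]
ee_rot: [-1.066, 1.295, 1.068]
force: [-4.7, 1.3, 7.7]
width: 0.219
```

```bash
python3 - <<'E'
from h import *
s=status.observe();print(s["clock"],s["position"],ing(s["position"]),s["width"],s["force"])
E
```

```text
20.55 [0.50980002 0.03643063 0.02360205] [-0.05852056  0.00130472] 0.21852727942554254 [-4.74643759  1.3353236   7.65996229]
```

{"op": "step_arm", "data": {"rows": [[1, -0.0002, -0.0005, 0, 0, 0, 0], [1, -0.0002, -0.001, 0, 0, 0, 0], [1, -0.0002, -0.001, 0, 0, 0, 0]]}}

```text
clock: 20.8
position: [0.5113, 0.0361, 0.0236]
ee_rot: [-1.067, 1.294, 1.067]
force: [-0.9, 0.4, 1.8]
width: 0.215
```

{"op": "step_arm", "data": {"rows": [[1, 0, -0.0005, 0, 0, 0, 0], [1, 0, -0.001, 0, 0, 0, 0], [1, 0, -0.001, 0, 0, 0, 0]]}}

```text
clock: 21.05
position: [0.5113, 0.0361, 0.0236]
ee_rot: [-1.066, 1.295, 1.068]
force: [-4.8, 1.6, 6.0]
width: 0.217
```

{"op": "step_arm", "data": {"rows": [[1, 0, -0.0005, 0, 0, 0, 0], [1, 0, -0.0008, 0, 0, 0, 0], [1, 0, -0.0008, 0, 0, 0, 0]]}}

```text
clock: 21.3
position: [0.5113, 0.036, 0.0237]
ee_rot: [-1.065, 1.295, 1.069]
force: [-6.9, 1.3, 8.9]
width: 0.21
```

```bash
python3 - <<'E'
from h import *
s=status.observe();print(s["clock"],s["position"],ing(s["position"]),s["width"],s["force"])
E
```

```text
21.3 [0.51131934 0.03604453 0.02365174] [-0.05695551  0.00121517] 0.21041796266142102 [-6.9229606   1.32539214  8.85327111]
```

{"op": "step_arm", "data": {"rows": [[1, 0, -0.0003, 0, 0, 0, 0], [1, 0, -0.0006, 0, 0, 0, 0], [1, 0, -0.0006, 0, 0, 0, 0]]}}

```text
clock: 21.55
position: [0.5114, 0.036, 0.0237]
ee_rot: [-1.065, 1.296, 1.07]
force: [-9.3, 1.7, 10.8]
width: 0.219
```

{"op": "step_arm", "data": {"rows": [[1, -0.0003, 0, 0, 0, 0, 0], [1, -0.0003, -0.0004, 0, 0, 0, 0], [1, -0.0003, -0.0004, 0, 0, 0, 0]]}}

```text
clock: 21.8
position: [0.5115, 0.036, 0.0237]
ee_rot: [-1.065, 1.296, 1.07]
force: [-7.7, 2.2, 9.0]
width: 0.215
```

```bash
python3 - <<'E'
from h import *
s=status.observe();print(s["clock"],s["position"],ing(s["position"]),s["width"],s["force"])
for n in("side","top"):
    d=grab(n); cv2.imwrite(f"pics/{n}6.png",cv2.resize(d["pixels"][130:230,180:330],None,fx=5,fy=5,interpolation=cv2.INTER_CUBIC)[:,:,::-1])
E
```

```text
21.8 [0.51146262 0.03599943 0.02370765] [-0.05680626  0.00119819] 0.21466572604957113 [-7.71556007  2.1685358   8.99785849]
```

View pics/side6.png

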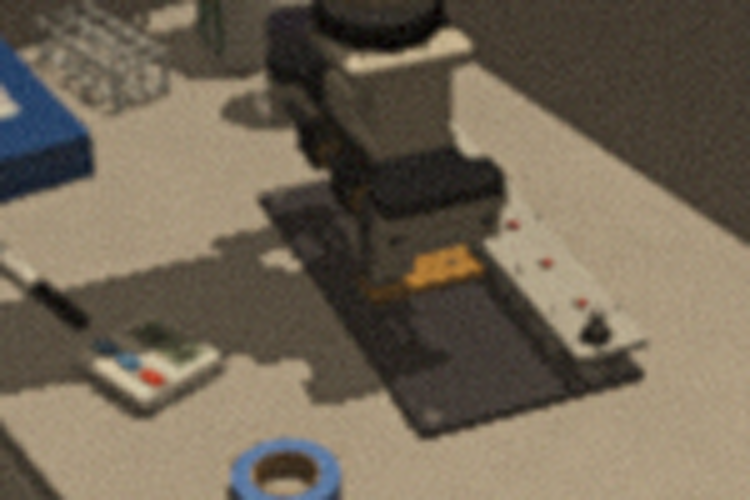

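{"op": "step_arm", "data": {"rows": [[1, -0.0003, 0, 0, 0, 0, 0], [1, -0.0003, 0, 0, 0, 0, 0], [1, -0.0003, 0, 0, 0, 0, 0]]}}

```text
clock: 22.15
position: [0.5115, 0.036, 0.0238]
ee_rot: [-1.065, 1.296, 1.07]
force: [-8.5, 1.7, 4.2]
width: 0.218
```

{"op": "step_arm", "data": {"rows": [[1, -0.0002, 0, 0, 0, 0, 0], [1, -0.0002, 0, 0, 0, 0, 0], [1, -0.0002, 0, 0, 0, 0, 0]]}}

```text
clock: 22.4
position: [0.5115, 0.036, 0.0238]
ee_rot: [-1.065, 1.296, 1.07]
force: [-6.3, 1.7, 3.3]
width: 0.214
```

```bash
python3 - <<'E'
from h import *
s=status.observe();print(s["clock"],s["position"],ing(s["position"]),s["width"],s["force"],s["ft_torque"])
E
```

```text
22.4 [0.51152838 0.03596547 0.02380018] [-0.05673523  0.00117738] 0.21405730101999093 [-6.33062371  1.6743869   3.27167228] [0.39737736 1.2896223  0.00891913]
```

With floor pressure down to 3 N the foot is still held at the mouth with 6–9 N, so this is the bar and not friction. The side view shows the foot (450,265) lined up with bay 3's pin (512,224), so bay 3 refuses. On to bay 4.

{"op": "step_arm", "data": {"rows": [[1, 0, 0.006, 0, 0, 0, 0], [1, -0.001, 0.013, 0, 0, 0, 0], [1, -0.005, 0.013, 0, 0, 0, 0], [1, -0.005, 0.013, 0.02, 0, 0, 0], [1, -0.005, 0.013, 0.04, 0, 0, 0], [1, -0.005, 0.013, 0.0545, 0, 0, 0], [1, -0.005, 0.013, 0.0545, 0, 0, 0], [1, -0.003, 0.013, 0.0545, 0, 0, 0], [1, -0.0015, 0.013, 0.0545, 0, 0, 0], [1, 0.0004, 0.013, 0.0545, 0, 0, 0], [1, 0.0004, 0.013, 0.0545, 0, 0, 0], [1, 0.0004, 0.013, 0.0545, 0, 0, 0]]}}

```text
clock: 23.4
position: [0.5115, 0.0796, 0.0239]
ee_rot: [-1.066, 1.295, 1.066]
force: [0.1, 0.4, -0.7]
width: 0.221
```

{"op": "step_arm", "data": {"rows": [[0.4, 0, 0, 0, 0, 0, 0], [0.4, 0, 0, 0, 0, 0, 0], [0.4, 0, 0, 0, 0, 0, 0], [1, 0, 0, 0, 0, 0, 0], [1, 0, 0, 0, 0, 0, 0], [1, 0, 0, 0, 0, 0, 0], [1, 0, 0, 0, 0, 0, 0], [1, 0, 0, 0, 0, 0, 0], [1, 0, 0, 0, 0, 0, 0]]}}

```text
clock: 24.15
position: [0.5117, 0.0803, 0.0241]
ee_rot: [-1.067, 1.294, 1.067]
force: [0.0, -0.1, 2.1]
width: 0.22
```

```bash
python3 - <<'E'
from h import *
s=status.observe();print(s["clock"],s["position"],ing(s["position"]),s["width"],s["force"],rel(s["position"],YG))
E
```

```text
24.15 [0.51174543 0.08029581 0.02408657] [-0.06496834  0.04473703] 0.21981445919203277 [ 0.02493554 -0.11704441  2.09678801] [0.0, 0.0, 0.0, -0.0003, 0.0001, 0.0001]
```

{"op": "step_arm", "data": {"rows": [[1, -0.0001, -0.002, 0, 0, 0, 0], [1, -0.0001, -0.004, 0, 0, 0, 0], [1, -0.0001, -0.006, 0, 0, 0, 0], [1, -0.0001, -0.008, 0, 0, 0, 0], [1, -0.0001, -0.008, 0, 0, 0, 0]]}}

```text
clock: 24.57
position: [0.5183, 0.0792, 0.0241]
ee_rot: [-1.067, 1.294, 1.067]
force: [-2.1, -0.2, 3.4]
width: 0.218
```

{"op": "step_arm", "data": {"rows": [[1, 0, -0.0005, 0, 0, 0, 0], [1, 0, -0.001, 0, 0, 0, 0], [1, 0, -0.001, 0, 0, 0, 0]]}}

```text
clock: 24.82
position: [0.5184, 0.0791, 0.0241]
ee_rot: [-1.066, 1.294, 1.067]
force: [-2.4, 0.7, 4.8]
width: 0.212
```

{"op": "step_arm", "data": {"rows": [[1, 0, -0.0005, 0, 0, 0, 0], [1, 0, -0.001, 0, 0, 0, 0], [1, 0, -0.001, 0, 0, 0, 0]]}}

```text
clock: 25.07
position: [0.5194, 0.0789, 0.0241]
ee_rot: [-1.067, 1.294, 1.067]
force: [-3.5, 1.8, 4.4]
width: 0.217
```

{"op": "step_arm", "data": {"rows": [[1, 0, -0.0005, 0, 0, 0, 0], [1, 0, -0.001, 0, 0, 0, 0], [1, 0, -0.001, 0, 0, 0, 0]]}}

```text
clock: 25.32
position: [0.5203, 0.0787, 0.0241]
ee_rot: [-1.067, 1.294, 1.067]
force: [-3.2, 0.3, 4.3]
width: 0.215
```

```bash
python3 - <<'E'
from h import *
s=status.observe();print(s["clock"],s["position"],ing(s["position"]),s["width"],s["force"])
E
```

```text
25.3167 [0.52027461 0.07869617 0.02408829] [-0.05629061  0.04479173] 0.21538747877393322 [-3.21651357  0.30075486  4.34761223]
```

{"op": "step_arm", "data": {"rows": [[1, 0, -0.0005, 0, 0, 0, 0], [1, 0, -0.001, 0, 0, 0, 0], [1, 0, -0.001, 0, 0, 0, 0]]}}

```text
clock: 25.57
position: [0.5211, 0.0785, 0.0241]
ee_rot: [-1.067, 1.294, 1.067]
force: [-2.5, 0.9, 5.2]
width: 0.214
```

{"op": "step_arm", "data": {"rows": [[1, 0, -0.0005, 0, 0, 0, 0], [1, 0, -0.001, 0, 0, 0, 0], [1, 0, -0.001, 0, 0, 0, 0]]}}

```text
clock: 25.82
position: [0.5219, 0.0783, 0.0241]
ee_rot: [-1.067, 1.294, 1.067]
force: [-2.2, 0.2, 5.1]
width: 0.216
```

```bash
python3 - <<'E'
from h import *
s=status.observe();print(s["clock"],s["position"],ing(s["position"]),s["width"],s["force"])
E
```

```text
25.8167 [0.52188311 0.07831363 0.02407463] [-0.0546387   0.04472266] 0.21558154691008397 [-2.21146682  0.23463531  5.05794643]
```

Bay 4 takes the foot: 2.4 mm past the mouth with only sliding friction. I'll continue in with force checks.

{"op": "step_arm", "data": {"rows": [[1, 0, -0.001, 0, 0, 0, 0], [1, 0, -0.002, 0, 0, 0, 0], [1, 0, -0.003, 0, 0, 0, 0], [1, 0, -0.004, 0, 0, 0, 0], [1, 0, -0.005, 0, 0, 0, 0]]}}

```text
clock: 26.23
position: [0.5258, 0.0776, 0.0241]
ee_rot: [-1.067, 1.294, 1.067]
force: [-3.6, 0.6, 6.1]
width: 0.214
```

{"op": "step_arm", "data": {"rows": [[1, 0, -0.001, 0, 0, 0, 0], [1, 0, -0.002, 0, 0, 0, 0], [1, 0, -0.003, 0, 0, 0, 0], [1, 0, -0.004, 0, 0, 0, 0], [1, 0, -0.005, 0, 0, 0, 0]]}}

```text
clock: 26.65
position: [0.5296, 0.0768, 0.0241]
ee_rot: [-1.066, 1.294, 1.067]
force: [-3.9, 0.3, 5.4]
width: 0.22
```

{"op": "step_arm", "data": {"rows": [[1, 0, -0.001, 0, 0, 0, 0], [1, 0, -0.002, 0, 0, 0, 0], [1, 0, -0.003, 0, 0, 0, 0], [1, 0, -0.004, 0, 0, 0, 0], [1, 0, -0.005, 0, 0, 0, 0]]}}

```text
clock: 27.07
position: [0.5336, 0.076, 0.0241]
ee_rot: [-1.067, 1.294, 1.067]
force: [-3.4, 0.6, 5.9]
width: 0.215
```

{"op": "step_arm", "data": {"rows": [[1, 0, -0.001, 0, 0, 0, 0], [1, 0, -0.002, 0, 0, 0, 0], [1, 0, -0.003, 0, 0, 0, 0], [1, 0, -0.004, 0, 0, 0, 0], [1, 0, -0.005, 0, 0, 0, 0]]}}

```text
clock: 27.48
position: [0.5375, 0.0753, 0.0241]
ee_rot: [-1.066, 1.294, 1.067]
force: [-3.4, 0.5, 5.8]
width: 0.215
```

```bash
python3 - <<'E'
from h import *
s=status.observe();print(s["clock"],s["position"],ing(s["position"]),s["width"],s["force"])
E
```

```text
27.4833 [0.53754514 0.07528283 0.02408741] [-0.03868612  0.04473144] 0.21491355192855463 [-3.44601008  0.51091457  5.80330984]
```

{"op": "step_arm", "data": {"rows": [[1, 0, -0.001, 0, 0, 0, 0], [1, 0, -0.002, 0, 0, 0, 0], [1, 0, -0.003, 0, 0, 0, 0], [1, 0, -0.004, 0, 0, 0, 0], [1, 0, -0.005, 0, 0, 0, 0]]}}

```text
clock: 27.9
position: [0.5413, 0.0746, 0.0241]
ee_rot: [-1.066, 1.294, 1.067]
force: [-5.7, 0.9, 8.1]
width: 0.217
```

{"op": "step_arm", "data": {"rows": [[1, 0, -0.001, 0, 0, 0, 0], [1, 0, -0.002, 0, 0, 0, 0], [1, 0, -0.003, 0, 0, 0, 0], [1, 0, -0.004, 0, 0, 0, 0], [1, 0, -0.005, 0, 0, 0, 0]]}}

```text
clock: 28.32
position: [0.5449, 0.0739, 0.0241]
ee_rot: [-1.066, 1.294, 1.067]
force: [-5.0, 0.9, 5.6]
width: 0.218
```

{"op": "step_arm", "data": {"rows": [[1, 0, -0.0006, 0, 0, 0, 0], [1, 0, -0.0012, 0, 0, 0, 0], [1, 0, -0.0018, 0, 0, 0, 0], [1, 0, -0.002, 0, 0, 0, 0]]}}

```text
clock: 28.65
position: [0.5467, 0.0735, 0.0241]
ee_rot: [-1.066, 1.294, 1.067]
force: [-5.0, 1.1, 7.5]
width: 0.216
```

```bash
python3 - <<'E'
from h import *
s=status.observe();print(s["clock"],s["position"],ing(s["position"]),s["width"],s["force"])
E
```

```text
28.65 [0.54669116 0.07352776 0.02408877] [-0.02937325  0.0447511 ] 0.21627294974257952 [-5.04732997  1.13713763  7.52502016]
```

4 mm to go. I'll take small steps up to the stop.

{"op": "step_arm", "data": {"rows": [[1, 0, -0.0006, 0, 0, 0, 0], [1, 0, -0.0012, 0, 0, 0, 0], [1, 0, -0.0018, 0, 0, 0, 0], [1, 0, -0.002, 0, 0, 0, 0]]}}

```text
clock: 28.98
position: [0.5482, 0.0733, 0.0241]
ee_rot: [-1.066, 1.294, 1.067]
force: [-4.5, 0.9, 7.2]
width: 0.22
```

{"op": "step_arm", "data": {"rows": [[1, 0, -0.0005, 0, 0, 0, 0], [1, 0, -0.001, 0, 0, 0, 0], [1, 0, -0.001, 0, 0, 0, 0]]}}

```text
clock: 29.23
position: [0.5491, 0.0731, 0.0241]
ee_rot: [-1.066, 1.294, 1.067]
force: [-5.1, 1.4, 6.4]
width: 0.214
```

{"op": "step_arm", "data": {"rows": [[1, 0, -0.0005, 0, 0, 0, 0], [1, 0, -0.001, 0, 0, 0, 0], [1, 0, -0.001, 0, 0, 0, 0]]}}

```text
clock: 29.48
position: [0.5499, 0.0729, 0.0241]
ee_rot: [-1.066, 1.294, 1.067]
force: [-4.6, 1.1, 7.4]
width: 0.215
```

```bash
python3 - <<'E'
from h import *
s=status.observe();print(s["clock"],s["position"],ing(s["position"]),s["width"],s["force"])
E
```

```text
29.4833 [0.54987021 0.07291683 0.02408971] [-0.02613603  0.04475706] 0.21518770106266527 [-4.56385476  1.05654047  7.42135502]
```

{"op": "step_arm", "data": {"rows": [[1, 0, -0.0005, 0, 0, 0, 0], [1, 0, -0.001, 0, 0, 0, 0], [1, 0, -0.001, 0, 0, 0, 0]]}}

```text
clock: 29.73
position: [0.5507, 0.0728, 0.0241]
ee_rot: [-1.066, 1.294, 1.067]
force: [-4.3, 1.1, 6.1]
width: 0.22
```

{"op": "step_arm", "data": {"rows": [[1, 0, -0.0005, 0, 0, 0, 0], [1, 0, -0.0006, 0, 0, 0, 0], [1, 0, -0.0006, 0, 0, 0, 0]]}}

```text
clock: 29.98
position: [0.5511, 0.0727, 0.0241]
ee_rot: [-1.066, 1.294, 1.067]
force: [-5.7, 0.2, 6.9]
width: 0.213
```

```bash
python3 - <<'E'
from h import *
s=status.observe();print(s["clock"],s["position"],ing(s["position"]),s["width"],s["force"])
E
```

```text
29.9833 [0.55106538 0.07266803 0.02410608] [-0.02491535  0.04474052] 0.21266426792010368 [-5.71365855  0.19834161  6.85417732]
```

{"op": "step_arm", "data": {"rows": [[1, 0, -0.0005, 0, 0, 0, 0], [1, 0, -0.0006, 0, 0, 0, 0], [1, 0, -0.0006, 0, 0, 0, 0]]}}

```text
clock: 30.23
position: [0.5511, 0.0727, 0.0241]
ee_rot: [-1.066, 1.295, 1.068]
force: [-4.8, 0.7, 9.2]
width: 0.212
```

{"op": "step_arm", "data": {"rows": [[1, 0, -0.0005, 0, 0, 0, 0], [1, 0, -0.0006, 0, 0, 0, 0], [1, 0, -0.0006, 0, 0, 0, 0]]}}

```text
clock: 30.48
position: [0.5512, 0.0726, 0.0241]
ee_rot: [-1.065, 1.295, 1.068]
force: [-9.2, 1.7, 9.6]
width: 0.221
```

```bash
python3 - <<'E'
from h import *
s=status.observe();print(s["clock"],s["position"],ing(s["position"]),s["width"],s["force"])
for n in("side",):
    d=grab(n); cv2.imwrite(f"pics/{n}7.png",cv2.resize(d["pixels"][130:230,180:330],None,fx=5,fy=5,interpolation=cv2.INTER_CUBIC)[:,:,::-1])
E
```

```text
30.4833 [0.55115031 0.07264828 0.02410419] [-0.02482821  0.04473731] 0.22066049273369875 [-9.1690526   1.69493545  9.62157604]
```

View pics/side7.png

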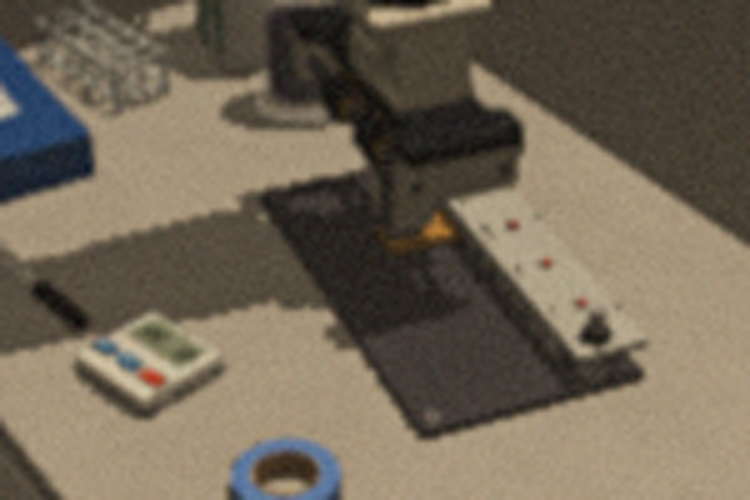

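The foot is home: stopped 32.2 mm past the mouth with force rising to 9 N. I'll release and lift straight up.

{"op": "step_arm", "data": {"rows": [[1, -0.0004, 0.0003, 0, 0, 0, 0], [1, -0.0004, 0.0003, 0, 0, 0, 0], [0, -0.0004, 0.0003, 0, 0, 0, 0], [0, -0.0004, 0.0003, 0, 0, 0, 0], [0, -0.0004, 0.0003, 0, 0, 0, 0], [0, -0.0004, 0.0003, 0, 0, 0, 0], [0, -0.0004, 0.0003, 0, 0, 0, 0], [0, -0.0004, 0.0003, 0, 0, 0, 0]]}}

```text
clock: 31.2
position: [0.5523, 0.0724, 0.0244]
ee_rot: [-1.067, 1.294, 1.066]
force: [-0.7, -0.1, 0.1]
width: 0.498
```

{"op": "step_arm", "data": {"rows": [[0, -0.01, 0, 0, 0, 0, 0], [0, -0.03, 0, 0, 0, 0, 0], [0, -0.06, 0, 0, 0, 0, 0], [0, -0.1, 0, 0, 0, 0, 0], [0, -0.14, 0, 0, 0, 0, 0], [0, -0.18, 0, 0, 0, 0, 0], [0, -0.2, 0, 0, 0, 0, 0], [0, -0.2, 0.05, 0, 0, 0, 0], [0, -0.2, 0.1, 0, 0, 0, 0], [0, -0.2, 0.15, 0, 0, 0, 0], [0, -0.2, 0.15, 0, 0, 0, 0]]}}

```text
clock: 32.12
position: [0.4263, 0.0958, 0.1836]
ee_rot: [-1.065, 1.298, 1.073]
force: [-1.9, -0.3, -0.3]
width: 0.497
```

```bash
python3 - <<'E'
from h import *
s=status.observe();print(s["clock"],s["position"],s["width"],s["force"])
for n in("side","top"):
    d=grab(n); np.savez(f"{n}8.npz",**d); cv2.imwrite(f"pics/{n}8.png",cv2.resize(d["pixels"][130:230,160:320],None,fx=5,fy=5,interpolation=cv2.INTER_CUBIC)[:,:,::-1])
E
```

```text
32.1167 [0.42628219 0.09576814 0.18361218] 0.4971440826888912 [-1.89615531 -0.31213518 -0.26064248]
```

View pics/side8.png

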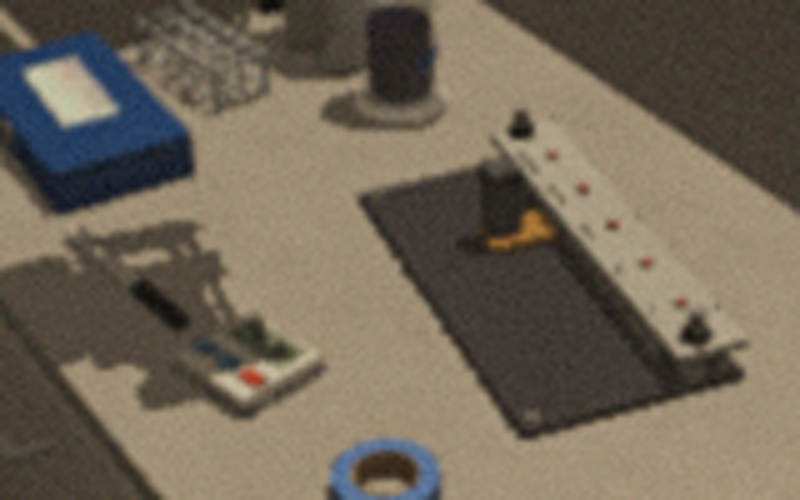

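View pics/top8.png

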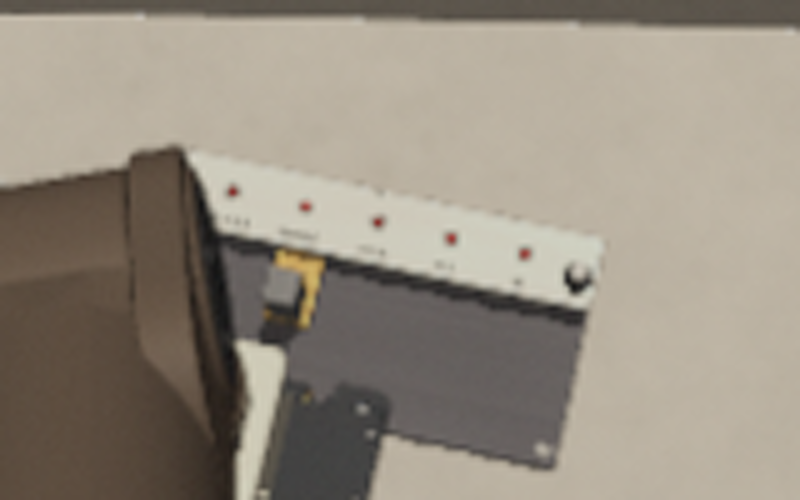

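The spacer stands in the four-dot bay, with its grip at (285,285) in the top crop and the jar untouched. I'll check the pin rise, grip pose and bystanders against the first pictures.

```bash
cat > chk.py <<'E'
from h import *
import sys
def pins(d,rise=0):
    out=[]
    im=d["pixels"].astype(float)
    red=np.clip(im[...,0]-im[...,1:].max(2)-12,0,None)
    for y in (-90,-45,0,45,90):
        P=[*gpt(0.030,y/1000),0.034+ (y+90)/45*0]
        u,v=proj(d,[P])[0]; a,b=int(round(u)),int(round(v))
        w=red[b-6:b+7,a-6:a+7]; yy,xx=np.mgrid[b-6:b+7,a-6:a+7]
        out.append([(w*xx).sum()/w.sum(),(w*yy).sum()/w.sum(),w.sum()])
    return np.array(out)
if __name__=="__main__":
  for n in("side","top"):
    a=dict(np.load(f"{n}0.npz")); b=dict(np.load(f"{n}8.npz"))
    A,B=pins(a),pins(b); print(n); print(np.round(np.c_[A,B-A],2))
    q=gpt(0.03,0.045); print("px per 1mm rise",(proj(a,[[*q,0.036]])-proj(a,[[*q,0.035]]))[0])
  t=dict(np.load("top8.npz")); P=cloud(t)
  m=(P[...,2]>0.058)&(P[...,2]<0.08); m[:178]=0;m[200:]=0;m[:,:208]=0;m[:,225:]=0
  w=cv2.minAreaRect(P[m][:,:2].astype(np.float32)); print("grip",m.sum(),w,np.median(P[m][:,2]),ing(w[0]))
  a=dict(np.load("side0.npz")); b=dict(np.load("side8.npz"))
  for nm,(r0,r1,c0,c1) in dict(jar=(125,160,225,255),tape=(210,245,215,255),bottle=(215,265,340,370)).items():
    print(nm,np.abs(a["pixels"][r0:r1,c0:c1].astype(int)-b["pixels"][r0:r1,c0:c1]).mean())
E
python3 chk.py
```

```text
side
[[ 2.9675e+02  1.8893e+02  3.5400e+02  6.0000e-02  4.0000e-02  5.5000e+01]
 [ 2.8979e+02  1.8111e+02  3.7800e+02  4.0000e-02  2.5000e-01  4.2000e+01]
 [ 2.8240e+02  1.7276e+02  3.5600e+02  1.9000e-01  2.3000e-01  5.3000e+01]
 [ 2.7626e+02  1.6573e+02  3.9800e+02  3.0000e-02 -1.4000e-01  4.4000e+01]
 [ 2.7166e+02  1.5945e+02  3.6700e+02  1.3000e-01  3.5000e-01  1.0000e+01]]
px per 1mm rise [ 0.00643122 -0.26980911]
top
[[ 2.6450e+02  1.8035e+02  1.7100e+02  0.0000e+00  1.0000e-02  1.1000e+01]
 [ 2.4972e+02  1.7727e+02  1.6200e+02 -0.0000e+00 -1.0000e-02  1.5000e+01]
 [ 2.3518e+02  1.7394e+02  1.1100e+02  2.0000e-02 -1.0000e-02  1.1000e+01]
 [ 2.2061e+02  1.7077e+02  1.7500e+02  1.0000e-02 -6.0000e-02 -1.0000e+01]
 [ 2.0610e+02  1.6779e+02  1.1300e+02  1.0000e-02 -1.0000e-02  1.2000e+01]]
px per 1mm rise [-0.0264231 -0.08505  ]
grip 51 ((0.5511052012443542, 0.07004014402627945), (0.019566887989640236, 0.021794019266963005), 83.37047576904297) 0.06430403891888226 [-0.02437557  0.04216836]
jar 3.965079365079365
tape 3.843809523809524
bottle 3.7293333333333334
```

```bash
python3 - <<'E'
from chk import *
for n in("side","top"):
    ims=[];last=None
    for i in range(16):
        d=grab(n); ims.append(d["pixels"].astype(float)); last=d
    m=np.mean(ims,0); last=dict(last); last["pixels"]=m; np.savez(f"{n}9.npz",**last)
    a=dict(np.load(f"{n}0.npz")); A,B=pins(a),pins(last); print(n); print(np.round(np.c_[A,B-A],2))
    k=[0,1,2,4]
    for X,l in((A,"before"),(B,"after")):
        c=np.polyfit(X[k,0],X[k,1],1); print(l,"residual of pins from line, px",np.round(X[:,1]-np.polyval(c,X[:,0]),2))
    rows=[]
    for im in(a["pixels"].astype(float),m):
        rows.append(np.hstack([cv2.resize(im[int(round(y))-6:int(round(y))+7,int(round(x))-6:int(round(x))+7],None,fx=11,fy=11,interpolation=0) for x,y,_ in A]))
    cv2.imwrite(f"pics/pins_{n}.png",np.vstack(rows)[:,:,::-1].clip(0,255).astype(np.uint8))
s=status.observe();print(s["clock"])
E
```

```text
side
[[ 2.9675e+02  1.8893e+02  3.5400e+02  8.0000e-02 -1.1000e-01  3.7500e+00]
 [ 2.8979e+02  1.8111e+02  3.7800e+02  1.8000e-01 -7.0000e-02 -1.9310e+01]
 [ 2.8240e+02  1.7276e+02  3.5600e+02  2.2000e-01  5.0000e-02 -1.4380e+01]
 [ 2.7626e+02  1.6573e+02  3.9800e+02  1.9000e-01 -2.4000e-01 -2.1000e+01]
 [ 2.7166e+02  1.5945e+02  3.6700e+02  3.7000e-01 -3.0000e-02 -1.2310e+01]]
before residual of pins from line, px [-0.25  0.1   0.43  0.6  -0.27]
after residual of pins from line, px [-0.27  0.06  0.53  0.52 -0.32]
top
[[ 2.6450e+02  1.8035e+02  1.7100e+02 -0.0000e+00  0.0000e+00  1.2690e+01]
 [ 2.4972e+02  1.7727e+02  1.6200e+02 -0.0000e+00 -0.0000e+00  1.6250e+01]
 [ 2.3518e+02  1.7394e+02  1.1100e+02 -0.0000e+00 -1.0000e-02  1.1750e+01]
 [ 2.2061e+02  1.7077e+02  1.7500e+02  2.0000e-02 -6.0000e-02 -6.6900e+00]
 [ 2.0610e+02  1.6779e+02  1.1300e+02 -0.0000e+00 -0.0000e+00  1.4940e+01]]
before residual of pins from line, px [-0.02  0.09 -0.1  -0.12  0.03]
after residual of pins from line, px [-0.01  0.09 -0.11 -0.18  0.03]
33.8167
```

View pics/pins_side.png

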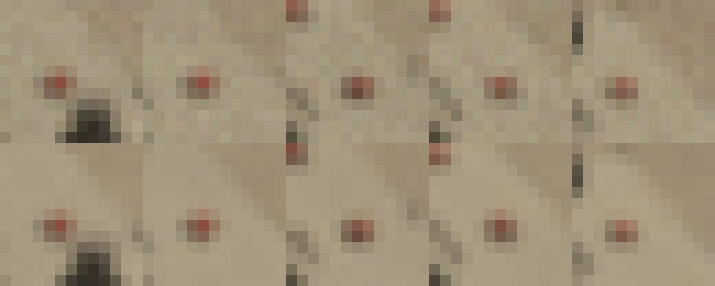

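View pics/pins_top.png

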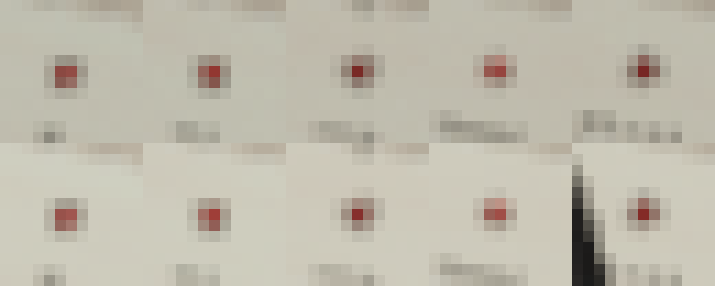

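Only pin 4 has shifted: −0.06 px in the top view, where the others moved 0.01 or less, and about −0.2 px in the side view. I'll refine that from the stored pictures with tighter windows.

```bash
python3 - <<'E'
from h import *
for n,h in(("top",3),("side",3)):
    a=dict(np.load(f"{n}0.npz")); b=dict(np.load(f"{n}9.npz"))
    for thr in(0,5,15):
      res=[]
      for y in (-90,-45,0,45,90):
        c=None;o=[]
        for d in(a,b):
            im=d["pixels"].astype(float)
            if d is a and n=="side": pass
            # redness normalised by local bar colour
            r=im[...,0]-im[...,1:].mean(2)
            if c is None:
                u,v=proj(d,[[*gpt(0.030,y/1000),0.033]])[0]; c=[int(round(u)),int(round(v))]
                for _ in range(3):
                    w=np.clip(r[c[1]-h:c[1]+h+1,c[0]-h:c[0]+h+1]-25,0,None); yy,xx=np.mgrid[c[1]-h:c[1]+h+1,c[0]-h:c[0]+h+1]
                    c=[int(round((w*xx).sum()/w.sum())),int(round((w*yy).sum()/w.sum()))]
            w=r[c[1]-h:c[1]+h+1,c[0]-h:c[0]+h+1]; yy,xx=np.mgrid[c[1]-h:c[1]+h+1,c[0]-h:c[0]+h+1]
            bg=np.median(np.r_[w[0],w[-1],w[:,0],w[:,-1]]); w=np.clip(w-bg-thr,0,None)
            o.append([(w*yy).sum()/w.sum(),w.sum()])
        res.append([o[1][0]-o[0][0],o[1][1]/o[0][1]])
      print(n,thr,np.round(res,3).tolist())
E
```

```text
top 0 [[-0.005, 1.056], [-0.074, 1.157], [0.061, 1.031], [-0.07, 0.912], [-0.002, 1.099]]
top 5 [[0.003, 1.077], [-0.008, 1.116], [-0.011, 1.093], [-0.071, 0.932], [0.003, 1.132]]
top 15 [[0.008, 1.099], [0.012, 1.136], [-0.013, 1.145], [-0.024, 0.989], [-0.002, 1.17]]
side 0 [[0.07, 0.853], [0.03, 0.965], [0.19, 0.9], [-0.402, 0.877], [0.007, 0.87]]
side 5 [[-0.028, 0.954], [0.057, 1.08], [-0.044, 1.061], [-0.32, 0.867], [0.03, 0.967]]
side 15 [[0.009, 0.972], [-0.012, 1.053], [-0.068, 1.073], [-0.154, 0.797], [-0.023, 0.988]]
```

```bash
python3 - <<'E'
from h import *
s=status.observe();print(s["clock"],s["position"],s["force"],np.abs(s["dq"]).max())
print(arm.sign_off())
E
```

```text
33.8167 [0.4343473  0.0953581  0.18441338] [-0.04623947 -0.48319162  0.12730658] 0.0024351438835402152
the job is handed in; nothing more can be done
None
```

I left the spacer standing in bay 4, the lowest bay that took its foot, and handed the job in at 33.8 s with the gripper lifted clear. `arm.sign_off()` gave no verdict, so the result below is from my own checks.

**Trying the bays:** I re-seated the foot flat on the gauge floor before bay 1 and before each later bay.
- **Bays 1 to 3:** all refused. The foot stopped at the same mouth position each time, to within 0.5 mm. I pushed with at most about 11 N.
- **Bay 2:** my first try had the foot hovering about 0.2 mm, so I repeated it firmly on the floor. It refused again.
- **Bay 3:** I lightened the floor pressure to rule out friction. The foot was still blocked at the mouth.
- **Bay 4:** the foot slid in 32.2 mm and met the back stop at about 9 N. I then let go and lifted straight up.

**Last checks:**
- **Spacer position:** the camera puts the grip about where a fully home foot would have it (gauge x −24 mm, y +42 mm). The arm's own reading for y was +45 mm; both are well inside the bay. The grip's top height fits a foot lying flat.
- **Bystanders:** the jar, tape and bottle look unchanged in the side picture.
- **Pin 4:** it is the only pin that shifted between the pictures from before and after. The rise comes out at about 0.8 mm in the top view and about 1.2 mm in the side view. Both are above the required 0.4 mm, but the two views do not agree closely and the shift is well under a pixel. Sensitivity to thresholds was also high: the strictest one gave only 0.3 mm (top) and 0.6 mm (side). The size of the rise is therefore less certain than the fact of it.

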